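Hang the palm sander on the tool balancer

ROBOT

A 6-joint arm with a two-finger parallel gripper is mounted at the origin on a cart in front of the work surface, level with it; the furniture and walls round the work are solid. World frame = base frame: x ahead of the robot, y to its left, z up, the work surface at z = 0. Lengths are in m, angles in rad, forces in N, time in s.
With the tool pointing down it reaches from about 0.35 to 0.975 m from the base axis. Payload 4.9 kg.
Tool frame: the origin (TCP) lies on the front face of the gripper's body, between the roots of the fingers; the fingertips stand 73 mm ahead of it and the grasp point (between the pads) lies 54 mm ahead of it (tip_extent is the distance from the TCP to the fingertips, in m); y points along the fingers, x is the direction in which the jaws open and shut, and the axes are right-handed (so a half turn about y gives the same grasp; the last joint's range is limited). The gripper opens to 85 mm and grips with 20 to 120 N. Pads are 22 mm wide; open, the fingers measure 114 mm over their backs; the gripper's body (76 mm by 85 mm) begins 54 mm behind the grasp point. The pads swing forward as they close: fully open they stand 13 mm farther back than shut.
Start: joints at [-1.317, 0.053, 1.613, -0, 1.476, -0.119], TCP at [0.228, -0.582, 0.304] pointing down, gripper open.
Joint ranges: [-3.01, 3.01], [-1.01, 2.22], [0.06, 2.58], [-1.02, 4.17], [0.09, 2.62], [-3.14, 3.14]. Speed limits (rad/s): [2.57, 2.57, 3.14, 3.14, 3.14, 3.14].

INTERFACE

Orientations are given as a unit quaternion [w, x, y, z].
In Python, from plant import state, grab_frame, camera_info, job_done, tip_extent gives the robot as it stands.
- The arm moves only by the tool carry_out, never from a script. Its argument "rows" is a list that holds one entry, the list of rows, each a list of 7 numbers: the turn, a rotation vector about the world's x, y, z as a fraction of full scale, then the shift along the world's x, y, z as a fraction of full scale, then the finger opening in mm, from 0 to 85.4. A call has 1 to 5 rows; each row shifts and turns the commanded pose from where the row before left it; what a row does not reach is not made up. Full scale, the value 1, is 40 mm for a shift and 4 degrees for a turn. A row lasts 1/10 s, in which the tool goes at most 50 mm and 8.59 degrees, less where a joint would pass 70% of its speed; a pose out of reach is approached as far as the arm can. A call with a number of a shift or a turn outside -1 to 1 is refused whole. A call with a gripper value outside its range is refused whole. The fingers move at their own pace and stop on an object; the grip force is fixed at half the most. Time passes only in rows, so rows that do not move let the fingers close. It gives the time, the measured TCP pose, the force and the opening at its end, in the units of the state.
- state(): the state, without advancing time (a new reading comes with each control period).
- grab_frame(name): name is "side" or "top" or "wrist"; returns the picture (420x560x3 uint8, blue, green, red); there is no depth.
- camera_info(name): a dict with "intrinsics" (3x3 intrinsics, pixels), "k1" (the pictures are not rectified: a ray, as slopes to the right and down, at radius r is drawn at 1 + k1 r^2 times it, then the intrinsics apply), "xyz" and "rotation" of the camera in the world; the wrist camera has in their place "tool_from_camera" (4x4, takes a point from camera to tool coordinates, whose origin is the TCP and whose axes are the tool frame's). Camera axes: x right, y down, z forward; pixel columns grow to the right and rows downward; lengths in m; the calibration is good to about 2 mm. A picture is of the moment at which its call begins: read the wrist's pose just before it. camera_info takes no time and is no camera call.
- job_done(): hands the job in, once; it reports no verdict.
The state is a dict: "time": time; "joint_pos": joint angles; "joint_vel": joint speeds; "joint_efforts": joint torques, N m; "tool_pos": TCP position; "tool_rot": TCP orientation; "contact_force": force on the tool from outside, world axes, zero at the start; "ft_torque": the same for the moment, N m; "gripper_width": opening from 0.0 (shut) to 1.0 (fully open).
Only numpy, scipy, OpenCV 4.12 (cv2) and the standard library are available. Lean on these libraries where they do the work, as an engineer would, in place of code of your own. Each camera call takes 0.05 s, during which the arm holds its last target.

TASK

Hang the little orange sander on the bench tool balancer: pull the balancer's sprung hook down by its black handle, swing it across so that the hook goes through the sander's wire bail without being forced against it, and ease it back up under control, never letting it fly up, until the sander hangs clear of its cup and the hook is fully home. Then push the red lock lever on the head fully down, let go, and leave the sander hanging still and the other things on the bench where they lie.

Things in the scene. Friction and masses are not known exactly. Their poses are not given: they have to be found in the camera images.
- balancer: Fixed tool balancer: blue foot 132 mm wide, steel column 26 mm. Origin: column axis at bench height, z up. A blue jib reaches 170 mm from the column toward the robot; the head at its end is a tube 41 mm wide, 326 to 446 mm above the bench. Rod, handle and hook hang right under it: the handle can only be taken by a gripper leaning back to the robot, 25 to 50 degrees from vertical.
- jib (a joint): Swing of the jib about the column, rad, light friction. 0: jib along the stand's -x; growing turns anticlockwise seen from above, carrying the hook toward the stand's -y. Starts between -0.65 and -0.35, limits +-0.9. The hook runs on a circle of 170 mm radius about the column axis, over the sander's cup.
- hook_rod (a joint): How far the sprung rod is pulled straight down, m: 0 fully up (home, at a stop), 0.10 fully down. Its net pull up is about 7 N at home and 12 N fully down; let go, it would fly up.
- hook_grip (a point): Centre of the rod's handle: upright black cylinder 22 mm across, 40 mm tall, with an orange disc 28 mm across and 4 mm thick at each end. 230 mm above the bench when home; the head's underside is 96 mm above it, between them only the 10 mm rod and a 28 mm collar just under the head. z up; x along the jib to the column; y across it.
- hook: Origin: where the bar's axis rests in the hook: 64 mm below hook_grip, same axes. The hook is a J of 6 mm wire in this frame's y-z plane: underside 9 mm below the origin, tip 13 mm to the -y side with its top 14 mm above it, shank on the +y side, inner face 8 mm out, sloping in to the rod's axis from 17 to 30 mm above. It opens to -y, toward the sander; the tip must pass under the bail's bar.
- sander_center (a point): Little palm sander, 48 mm across, body 60 mm tall (black pad, grey waist, orange top), about 0.3 kg, loose, upright in the cup. This point: on its axis, 30 mm above its foot. z up. In the cup its foot is 18 mm above the bench; it has 1.5 mm of play all round, so it leans a little when pushed and then resists.
- bail_pivot (a point): Middle between the bail's two pivots, on the sander's axis, 56 mm above its foot. The bail: arch of 6 mm wire, top bar's axis 52 mm from the pivots, legs 36 mm apart, window 45 mm high and 30 mm wide. It turns about this point's x (about toward the column), so stiffly that it keeps its lean: up to 0.3 rad either way, not reported - the bar may be 15 mm off along y. Find it by touch or sight.
- tool_rest: Fixed steel strap round the column with a black cup at its outer end. Origin: column axis at bench height; the cup is at -170 mm along its x. Cup: 61 mm outside, 51 mm inside, floor 18 mm and rim 44 mm above the bench. The sander must rise 26 mm to come clear; with the hook home its foot hangs about 58 mm above the bench.
- lock_lever (a joint): Lock lever on the +y side of the head, rad: 0 to 0.12 at the start (0 is 0.4 rad above level), 0.8 fully down against a stop (0.4 rad below level, a tooth under the rod's collar). Stays where it is left; takes about 2 N at the pad. Pivot: 26 mm to the +y side of the head's axis, 328 mm above the bench, turning about the jib's length.
- lever_pad (a point): Middle of the upper face of the lever's red pad, 51 mm out from the pivot; pad 26 mm long, 18 mm wide. It moves with the lever: about 351 mm above the bench when raised, 311 mm fully down. The head's tube beside it rises to 446 mm.
- edge_plane: Bystander: small blue and black edge trimmer, 28x58x20 mm, loose on the bench; not to be moved. Origin: centre of its underside.
- beeswax: Bystander: worn cake of yellow beeswax, 38x53x24 mm, loose on the bench; not to be moved. Origin: centre of its underside.
- awl: Bystander: stitching awl with brown haft, 23x108x24 mm, loose on the bench; not to be moved. Origin: centre of its underside.
- thread_spool_1: Bystander: spool of cream thread, 48x48x52 mm, loose on the bench; not to be moved. Origin: centre of its underside.
- spring_clip: Bystander: bright spring clip, 20x31x18 mm, loose on the bench; not to be moved. Origin: centre of its underside.
Not all that is in view belongs to the job. Of the things that look like the part that bears sander_center, the middle-sized one is meant.

How it is judged:
On the way, in this order (a step that is already met when the one before it is completed fails the run):
1. the hook is pulled down at least 45 mm (value of joint hook_rod above 0.045 m), for 0.1 s.
2. the hook is back home (within 8 mm) with the sander hanging on it, clear of the cup (horizontal distance between sander_center and hook below 0.02 m and height (world z) of sander_center between 0.078 and 0.097 m and value of joint hook_rod below 0.008 m), for 0.2 s.
3. the lock lever is fully down (above 0.68 rad) with the hook home (value of joint lock_lever above 0.68 rad and value of joint hook_rod below 0.008 m), for 0.1 s.
At the end, for the whole second after the job is handed in: The sander hangs by its bail in the hook (its centre within 20 mm of the plumb line through the hook and 78 to 97 mm above the bench), not touching the cup, nearly still (under 0.08 m/s); the hook is home (within 8 mm) and the lock lever is down (above 0.68 rad) (all of step 3 and horizontal distance between sander_center and hook below 0.02 m and height (world z) of sander_center between 0.078 and 0.097 m and linear speed of sander below 0.08 m/s and contact force between sander and tool_rest below 0.05 N).
It fails at once if the hook flies up (faster than 0.4 m/s) (velocity of joint hook_rod below -0.4 m/s).
It fails at once if the hook is forced against the sander (more than 25 N) (contact force between hook and sander above 25 N).
It fails at once if the sander is knocked over (leans more than 0.7 rad) (angle between sander_center's own z axis and vertical above 0.7 rad).
It fails at once if a bystander (trimmer, beeswax, awl, spool or clip) is moved more than 30 mm (distance of any of edge_plane, beeswax, awl, thread_spool_1, spring_clip from where it was at the start of the episode above 0.03 m).
It also fails if it takes over 64 s, if anything falls off the work surface, if the arm or the gripper's body presses on something with over 40 N, if the wrist force passes 120 N, or if a joint passes its speed limit or range.

## Working session

There is one attempt and no reset: what is moved stays moved. The work goes in short steps, Python scripts to look and compute and a tool call to move; the robot and the scene stay as the last step left them, time stands still between calls to the robot, and variables do not carry over. Pictures are saved under pics/ and viewed, and the job is handed in when it is done.

Besides the shell and the picture viewer there is one more tool, called after ">>>" in YAML: its name, and indented under it one key for each argument. carry_out: Moves the arm, as the interface text tells. Shift numbers are shares of 40 mm and turn numbers shares of 4 degrees, none past 1 either way. Its arguments: {"type":"object","properties":{"rows":{"type":"array"}},"required":["rows"]}

```bash
mkdir -p pics; ls; cat > h.py <<'E'
import numpy as np, cv2
from plant import state, grab_frame, camera_info
E
python3 - <<'E'
from h import *
s=state();print(s)
for n in("side","top","wrist"):
    i=camera_info(n);print(n,i)
    cv2.imwrite(f"pics/{n}0.png",grab_frame(n))
E
```

```text
pics
{'time': 0.0, 'joint_pos': array([-1.31699826e+00,  5.33942448e-02,  1.61431500e+00, -1.85504376e-05,
        1.47601055e+00, -1.18990234e-01]), 'joint_vel': array([ 8.80336915e-04,  1.01071252e-03,  5.94303936e-05, -1.59742611e-04,
       -7.32303224e-05,  1.18895358e-04]), 'joint_efforts': array([-1.12815364e-03, -3.93680334e+01, -3.70177174e+01, -3.07545424e-04,
        7.03406346e-03, -8.84938970e-06]), 'tool_pos': array([ 0.22751402, -0.58160086,  0.30262714]), 'tool_rot': array([ 0.58448765, -0.58350796,  0.39925101, -0.39810963]), 'contact_force': array([-0.43988928,  0.0275825 , -0.46396588]), 'ft_torque': array([-0.0188539 , -0.00198119, -0.00150253]), 'gripper_width': 1.0021457104863776}
side {'intrinsics': array([[397.67454574,   0.        , 273.39442736],
       [  0.        , 397.67454574, 204.28945171],
       [  0.        ,   0.        ,   1.        ]]), 'k1': 0.005043014146773682, 'xyz': array([ 0.23086289, -0.68933827,  0.97165628]), 'rotation': array([-0.37849777,  0.90272085, -0.18658815,  0.08378168])}
top {'intrinsics': array([[428.12337481,   0.        , 277.20746885],
       [  0.        , 428.12337481, 212.60731597],
       [  0.        ,   0.        ,   1.        ]]), 'k1': -0.04067977934342529, 'xyz': array([0.48438472, 0.00342542, 1.26999475]), 'rotation': array([-0.01848127,  0.71287289, -0.70084496,  0.01694189])}
wrist {'intrinsics': array([[344.31281553,   0.        , 287.84676807],
       [  0.        , 344.31281553, 207.76441867],
       [  0.        ,   0.        ,   1.        ]]), 'k1': -0.07732682724224303, 'tool_from_camera': array([[ 9.99999963e-01,  2.47037158e-04, -1.09859602e-04,
         8.12684015e-05],
       [ 1.70883107e-04, -2.62632650e-01,  9.64895881e-01,
        -6.95338177e-02],
       [ 2.09512418e-04, -9.64895865e-01, -2.62632682e-01,
         6.56911679e-02],
       [ 0.00000000e+00,  0.00000000e+00,  0.00000000e+00,
         1.00000000e+00]])}
```

View pics/side0.png

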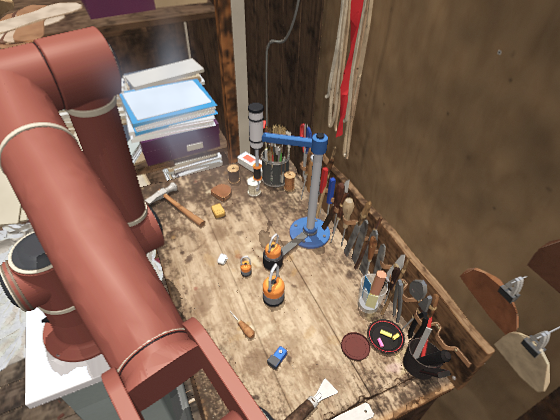

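View pics/top0.png

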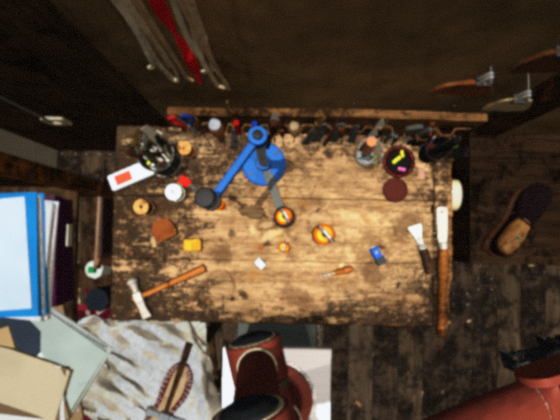

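View pics/wrist0.png

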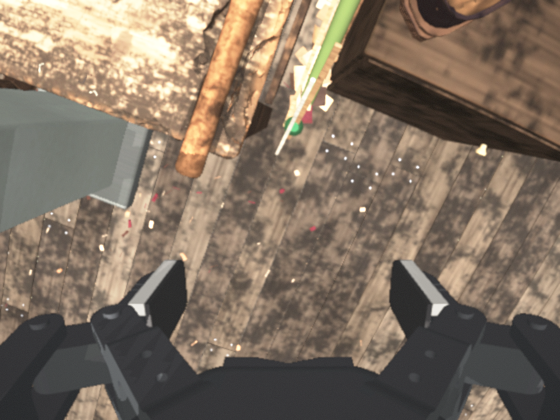

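```bash
cat > h.py <<'E'
import numpy as np, cv2
from scipy.spatial.transform import Rotation as R
from scipy.optimize import least_squares
from plant import state, grab_frame, camera_info
def rot(q): return R.from_quat([q[1],q[2],q[3],q[0]])
def cam(n,pose=None):
    i=camera_info(n);K=i['intrinsics'];k=i['k1']
    if n=='wrist':
        s=pose or state(); Rt=rot(s['tool_rot']).as_matrix(); T=np.array(i['tool_from_camera'])
        return K,k,Rt@T[:3,:3],np.array(s['tool_pos'])+Rt@T[:3,3]
    return K,k,rot(i['rotation']).as_matrix(),np.array(i['xyz'])
def proj(c,P):
    K,k,Rm,t=c; q=(np.atleast_2d(P)-t)@Rm; u=q[:,:2]/q[:,2:]; u=u*(1+k*(u**2).sum(1,keepdims=True))
    return u*[K[0,0],K[1,1]]+[K[0,2],K[1,2]]
def ray(c,p):
    K,k,Rm,t=c; d=(np.array(p,float)-[K[0,2],K[1,2]])/[K[0,0],K[1,1]]; u=d.copy()
    for _ in range(20): u=d/(1+k*(u@u))
    v=Rm@np.array([u[0],u[1],1]); return t,v/np.linalg.norm(v)
def onz(c,p,z):
    t,v=ray(c,p); return t+v*(z-t[2])/v[2]
def tri(obs):
    A=np.zeros((3,3));b=np.zeros(3)
    for c,p in obs:
        t,v=ray(c,p);M=np.eye(3)-np.outer(v,v);A+=M;b+=M@t
    X=np.linalg.solve(A,b); return X,[np.round(proj(c,X)[0]-p,1) for c,p in obs]
def crop(img,x0,y0,w,h,s,name):
    cv2.imwrite(f"pics/{name}.png",cv2.resize(img[y0:y0+h,x0:x0+w],None,fx=s,fy=s,interpolation=cv2.INTER_CUBIC))
E
python3 - <<'E'
from h import *
a=cv2.imread('pics/side0.png');b=cv2.imread('pics/top0.png')
crop(a,200,90,160,120,5,'s1');crop(a,210,200,130,110,5,'s2');crop(b,180,110,160,120,5,'t1');crop(b,230,190,110,80,7,'t2')
E
```

```text
(no output)
```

View pics/s1.png

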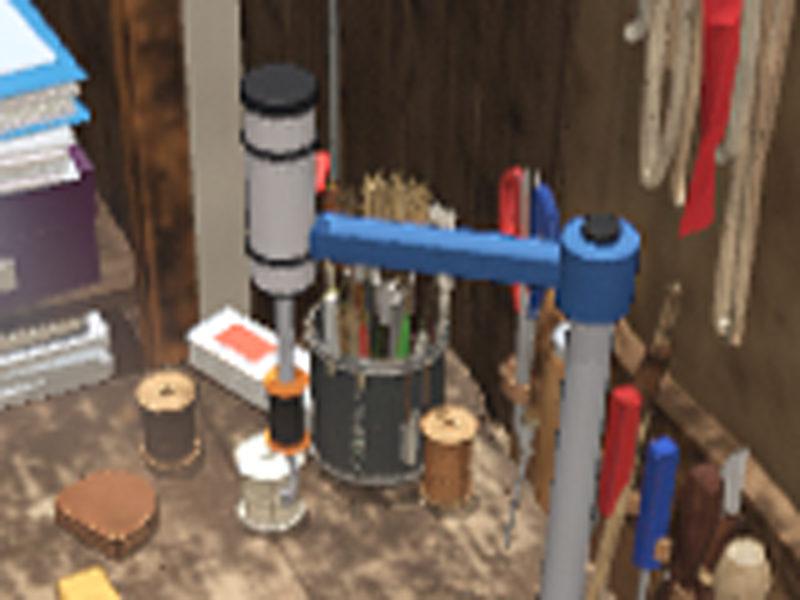

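View pics/s2.png

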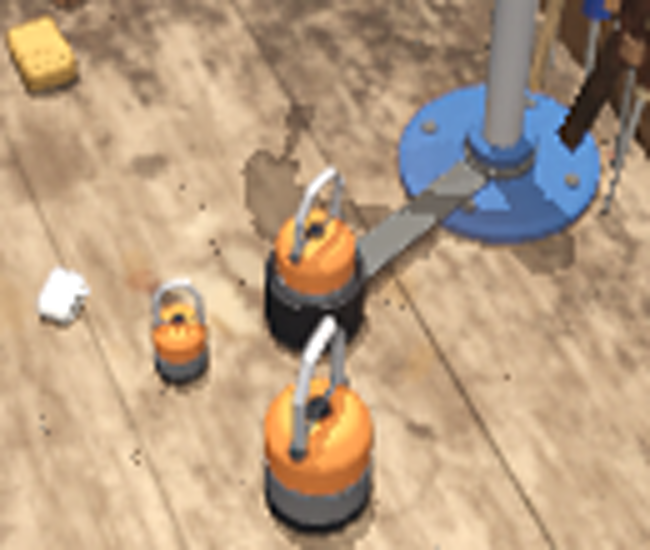

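View pics/t1.png

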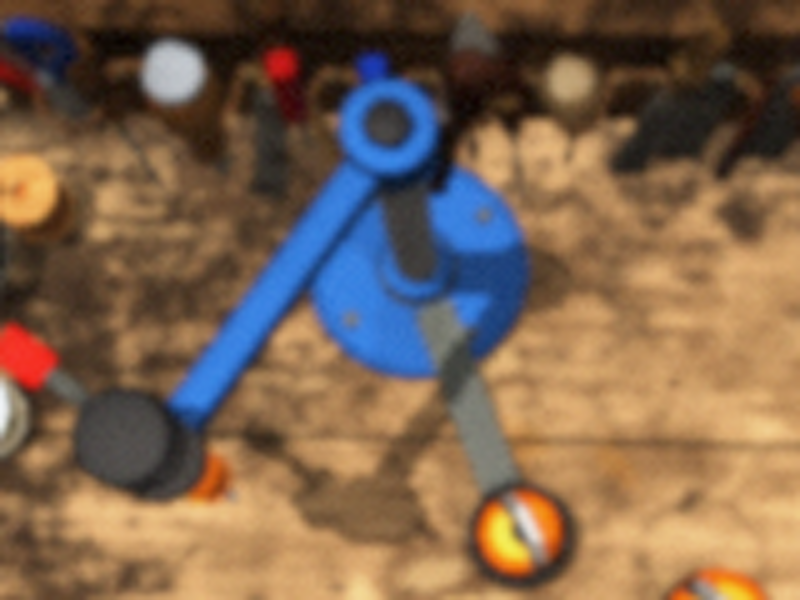

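View pics/t2.png

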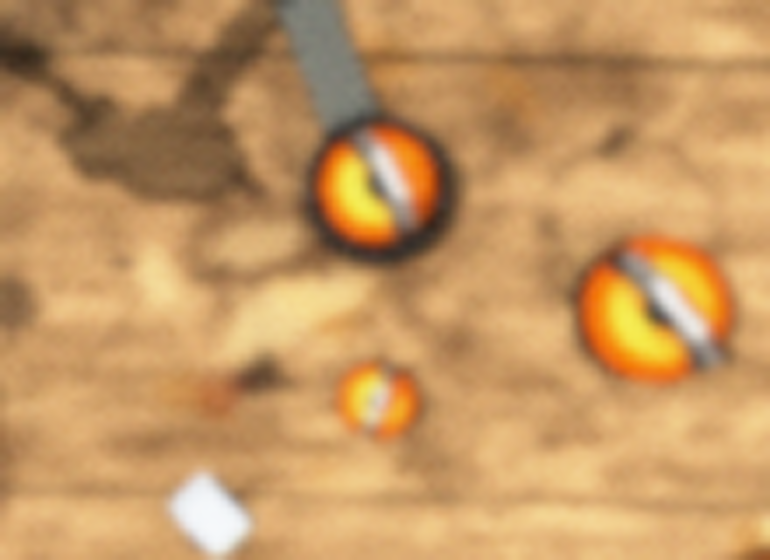

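```bash
python3 - <<'E'
from h import *
S=cam('side');T=cam('top')
def t(n,s,p): X,r=tri([(S,s),(T,p)]);print(n,np.round(X,4),r)
t('coltop',(320,135.5),(257.6,134.4))
t('headtop',(256,106.8),(204.4,197.6))
print('foot',onz(T,(180+420/5,110+268/5),0.01),onz(S,(210+500/5,200+163/5),0.006))
# cup rim z .044
print('cuprim T',onz(T,(230+380/7,190+190/7),0.044), onz(S,(210+315/5,200+270/5),0.044))
t('bar mid',(210+322/5,200+180/5),(230+388/7,190+178/7))
t('bar far end',(210+336/5,200+175/5),(230+365/7,190+140/7))
t('bar near end',(210+308/5,200+205/5),(230+408/7,190+220/7))
# bystanders
print('handle S .25', onz(S,(257.4,166),.252),onz(S,(257.8,179),.208))
E
```

```text
coltop [0.6929 0.0501 0.3786] [array([ 0.2, -0. ]), array([-0.1,  0.2])]
headtop [0.5533 0.1475 0.4411] [array([-0.2,  0. ]), array([ 0.1, -0.3])]
foot [0.69237487 0.04835406 0.01      ] [0.6913866 0.0444031 0.006    ]
cuprim T [ 0.5331674  -0.01388333  0.044     ] [ 0.5336093  -0.01661076  0.044     ]
bar mid [ 0.5359 -0.0162  0.1233] [array([-0.5,  0. ]), array([ 0.2, -0.4])]
bar far end [ 0.55   -0.0069  0.1115] [array([-0.1,  0. ]), array([ 0. , -0.1])]
bar near end [ 0.5217 -0.0249  0.1174] [array([-1.1,  0. ]), array([ 0.4, -1. ])]
handle S .25 [0.55244532 0.14337682 0.252     ] [0.55057522 0.13773308 0.208     ]
```

```bash
python3 - <<'E'
from h import *
S=cam('side');T=cam('top')
s=state();M=rot(s['tool_rot']).as_matrix();print(np.round(M,3)) 
def f(n,s,p): X,r=tri([(S,s),(T,p)]);print(n,np.round(X,4),r)
f('big bar mid',(210+318/5,200+340/5),(230+680/7,190+300/7))
print('big',onz(T,(230+655/7,190+310/7),.07),'small',onz(T,(230+380/7,190+400/7),.03))
for n,p in dict(wax=(193,244),awl=(338,271),trim=(377,255),clip=(261,264),spool=(174,192)).items(): print(n,np.round(onz(T,p,.015),3))
E
```

```text
[[ 0.364 -0.     0.931]
 [-0.931  0.002  0.364]
 [-0.002 -1.     0.   ]]
big bar mid [ 0.4883 -0.1262  0.1356] [array([ 0.6, -0. ]), array([-0.2,  0.6])]
big [ 0.485959   -0.12430543  0.07      ] small [ 0.4469991  -0.01549409  0.03      ]
wax [0.451 0.252 0.015]
awl [ 0.38  -0.174  0.015]
trim [ 0.428 -0.287  0.015]
clip [0.396 0.051 0.015]
spool [0.603 0.312 0.015]
```

>>> carry_out:
  rows:
    - [[0,0,1,0.4,0.77,0.06,85],[0,0,1,0.4,0.77,0.06,85],[0,0,1,0.4,0.77,0.06,85],[0,0,1,0.4,0.77,0.06,85],[0,0,1,0.4,0.77,0.06,85]]

```text
time: 0.65
tool_pos: [0.308, -0.4267, 0.3156]
tool_rot: [0.645, -0.645, 0.291, -0.29]
contact_force: [0.8, 0.4, -0.0]
gripper_width: 0.994
```

>>> carry_out:
  rows:
    - [[0,0,1,0.4,0.77,0.06,85],[0,0,1,0.4,0.77,0.06,85],[0,0,1,0.4,0.77,0.06,85],[0,0,1,0.4,0.77,0.06,85],[0,0,1,0.4,0.77,0.06,85]]

```text
time: 1.15
tool_pos: [0.3879, -0.2726, 0.3277]
tool_rot: [0.685, -0.685, 0.174, -0.174]
contact_force: [0.4, -0.4, -0.1]
gripper_width: 0.989
```

>>> carry_out:
  rows:
    - [[0,0,1,0.4,0.77,0.06,85],[0,0,1,0.4,0.77,0.06,85],[0,0,1,0.4,0.77,0.06,85],[0,0,1,0.4,0.77,0.06,85],[0,0,0,0,0,0,85]]

```text
time: 1.65
tool_pos: [0.4527, -0.1481, 0.3376]
tool_rot: [0.703, -0.703, 0.076, -0.076]
contact_force: [-0.1, -0.8, 0.2]
gripper_width: 1.0
```

```bash
python3 - <<'E'
from h import *
import pickle
s=state();print(np.round(s['tool_pos'],4),np.round(s['joint_pos'],3));print(np.round(rot(s['tool_rot']).as_matrix(),3))
pickle.dump(s,open('w1.pkl','wb'));cv2.imwrite("pics/w1.png",grab_frame('wrist'))
E
```

```text
[ 0.4527 -0.1481  0.3376] [-4.730e-01 -3.330e-01  1.905e+00  1.000e-03  1.569e+00 -2.580e-01]
[[ 0.977  0.001  0.213]
 [-0.213  0.001  0.977]
 [ 0.    -1.     0.001]]
```

View pics/w1.png

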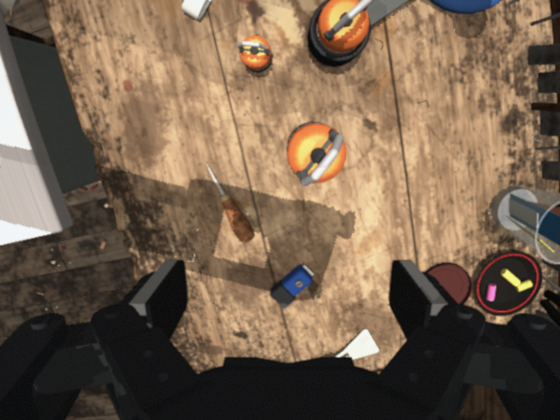

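>>> carry_out:
  rows:
    - [[0,0,1,0,0.6,0,85],[0,0,1,0,0.6,0,85],[0,0,1,0,0.6,0,85],[0,0,0,0,0.6,0,85],[0,0,0,0,0,0,85]]

```text
time: 2.2
tool_pos: [0.4512, -0.0541, 0.3372]
tool_rot: [0.707, -0.707, 0.004, -0.003]
contact_force: [1.4, -0.5, 0.4]
gripper_width: 0.995
```

```bash
python3 - <<'E'
from h import *
import pickle
s=state();print(np.round(s['tool_pos'],4))
pickle.dump(s,open('w2.pkl','wb'));g=grab_frame('wrist');cv2.imwrite("pics/w2.png",g)
c=cam('wrist',s);P=proj(c,[[.533,-.0145,.1]])[0];print(P)
crop(g,max(0,int(P[0])-80),max(0,int(P[1])-60),160,120,5,'w2c')
c=cam('wrist',pickle.load(open('w1.pkl','rb')));print(proj(c,[[.533,-.0145,.1]])[0])
crop(cv2.imread('pics/w1.png'),270,0,160,120,5,'w1c')
E
```

```text
[ 0.4512 -0.0541  0.3372]
[380.39369312 144.90482401]
[349.27006534  14.28845027]
```

View pics/w2c.png

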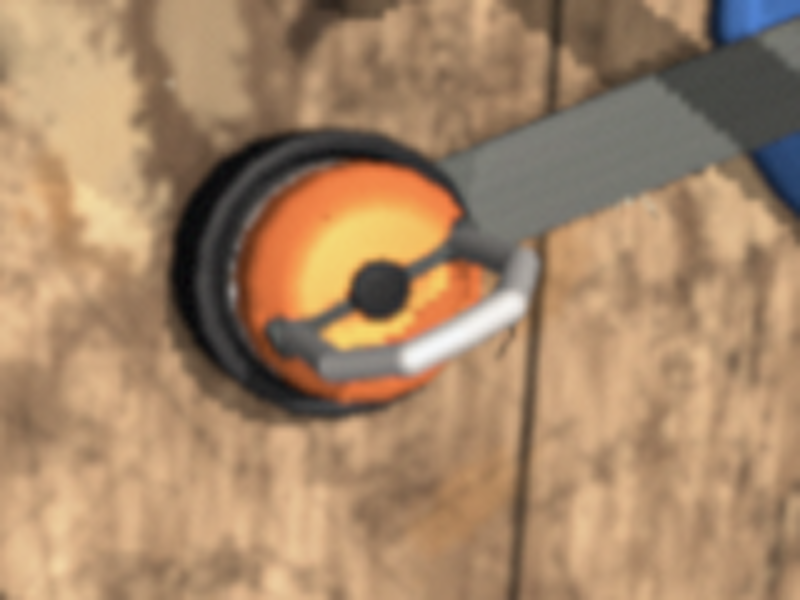

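View pics/w1c.png

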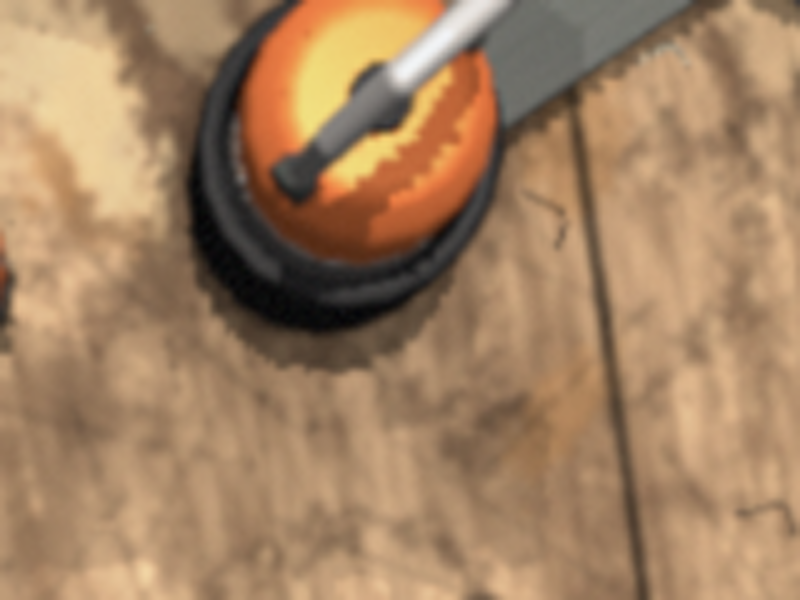

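```bash
python3 - <<'E'
from h import *
import pickle
a=cam('wrist',pickle.load(open('w1.pkl','rb')));b=cam('wrist',pickle.load(open('w2.pkl','rb')))
S=cam('side');T=cam('top')
print('corner',tri([(a,(348.4,18)),(b,(382,155.6))]))
print('near pivot',tri([(a,(329.4,36)),(b,(358,151.4))]))
pm=onz(b,(376,141.6),.074);print('pivmid',pm, 'near',onz(b,(358,151.4),.074),'far',onz(b,(394,131.6),.074))
print('knob w1',onz(a,(270+380/5,95/5),.079),onz(b,(376,142),.079))
for z in(.12,.123,.126):print('barmid',z,onz(b,(393,149.6),z),onz(T,(230+388/7,190+178/7),z),onz(S,(210+318/5,200+185/5),z))
# model fit
def bail(p):
    x,y,yaw,th=p; u=np.array([np.cos(yaw),np.sin(yaw),0]);v=np.array([-u[1],u[0],0]);d=-np.sin(th)*v+np.cos(th)*np.array([0,0,1]);o=np.array([x,y,.074]);return o,u,v,d
def res(p):
    o,u,v,d=bail(p)
    r=[proj(b,o+.018*u)[0]-(300+470/5,84+238/5),proj(b,o-.018*u)[0]-(358,151.4),proj(a,o-.018*u)[0]-(329.4,36),
       proj(b,o+.052*d)[0]-(393,149.6), proj(T,o+.052*d)[0]-(230+388/7,190+178/7)]
    return np.concatenate(r)
f=least_squares(res,[.533,-.0145,.4,0]);print(f.x,np.round(f.fun,1)); o,u,v,d=bail(f.x);print('bar',o+.052*d)
E
```

```text
corner (array([ 0.52813231, -0.02160149,  0.12142479]), [array([ 1.2, -0.5]), array([-1.2,  0.2])])
near pivot (array([ 0.51819422, -0.02301654,  0.07338434]), [array([ 0.4, -0.2]), array([-0.4,  0.1])])
pivmid [ 0.53551139 -0.01359412  0.074     ] near [ 0.51847789 -0.0228946   0.074     ] far [ 0.55242914 -0.0041518   0.074     ]
knob w1 [ 0.53402305 -0.01308072  0.079     ] [ 0.53426225 -0.01358301  0.079     ]
barmid 0.12 [ 0.53849524 -0.01666767  0.12      ] [ 0.53480725 -0.01580764  0.12      ] [ 0.53468941 -0.01660079  0.12      ]
barmid 0.123 [ 0.53758132 -0.016367    0.123     ] [ 0.53467571 -0.01575747  0.123     ] [ 0.53361917 -0.01897054  0.123     ]
barmid 0.126 [ 0.53666739 -0.01606633  0.126     ] [ 0.53454418 -0.0157073   0.126     ] [ 0.53254893 -0.02134029  0.126     ]
[ 0.534856   -0.01377996  0.50887683  0.05282223] [-2.   0.9  0.7 -0.4  1.4 -1.1 -0.6  0.1  0.2 -0.6]
bar [ 0.53619359 -0.01617756  0.12592747]
```

>>> carry_out:
  rows:
    - [[0,0,1,0,0.4,0,85],[0,0,1,0,0.4,0,85],[0,0,1,0,0.4,0,85],[0,0,1,0,0.4,0,85],[0,0,1,0,0.4,0,85]]

```text
time: 2.75
tool_pos: [0.4517, 0.0241, 0.3373]
tool_rot: [-0.697, 0.697, 0.119, -0.119]
contact_force: [-0.1, -1.2, 0.0]
gripper_width: 0.997
```

>>> carry_out:
  rows:
    - [[0,0,1,0,0.4,0,85],[0,0,1,0,0.4,0,85],[0,0,1,0,0.4,0,85],[0,0,1,0,0.4,0,85],[0,0,1,0,0.4,0,85]]

```text
time: 3.25
tool_pos: [0.452, 0.1041, 0.3373]
tool_rot: [-0.666, 0.666, 0.238, -0.238]
contact_force: [-0.0, 0.2, -0.3]
gripper_width: 0.997
```

>>> carry_out:
  rows:
    - [[0,0,1,0,0.4,0,85],[0,0,1,0,0.4,0,85],[0,0,1,0,0.4,0,85],[0,0,1,0,0.4,0,85],[0,0,1,0,0.4,0,85]]

```text
time: 3.75
tool_pos: [0.4523, 0.1842, 0.3372]
tool_rot: [-0.614, 0.615, 0.35, -0.35]
contact_force: [-0.8, -0.4, 0.0]
gripper_width: 0.995
```

>>> carry_out:
  rows:
    - [[-0.44,-0.89,0,0,0,0,85],[-0.44,-0.89,0,0,0,0,85],[-0.44,-0.89,0,0,0,0,85],[-0.44,-0.89,0,0,0,0,85],[-0.44,-0.89,0,0,0,0,85]]

```text
time: 4.25
tool_pos: [0.4524, 0.1836, 0.3375]
tool_rot: [-0.503, 0.708, 0.413, -0.276]
contact_force: [-0.5, 0.4, -0.4]
gripper_width: 0.993
```

>>> carry_out:
  rows:
    - [[-0.44,-0.89,0,0,0,0,85],[-0.44,-0.89,0,0,0,0,85],[-0.44,-0.89,0,0,0,0,85],[-0.44,-0.89,0,0,0,0,85],[-0.44,-0.89,0,0,0,0,85]]

```text
time: 4.75
tool_pos: [0.4523, 0.1836, 0.3375]
tool_rot: [-0.378, 0.778, 0.463, -0.194]
contact_force: [-0.3, 0.1, 0.6]
gripper_width: 0.991
```

>>> carry_out:
  rows:
    - [[-0.44,-0.89,0,0,0,0,85],[0,0,0,0,0,0,85]]

```text
time: 4.95
tool_pos: [0.4514, 0.1841, 0.3359]
tool_rot: [-0.352, 0.789, 0.471, -0.179]
contact_force: [0.4, 0.5, 0.1]
gripper_width: 0.993
```

```bash
python3 - <<'E'
from h import *
import pickle
s=state();print(np.round(s['tool_pos'],4),np.round(s['joint_pos'],3));print(np.round(rot(s['tool_rot']).as_matrix(),3))
pickle.dump(s,open('w3.pkl','wb'));cv2.imwrite("pics/w3.png",grab_frame('wrist'))
E
```

```text
[0.4514 0.1841 0.3359] [ 0.47  -0.497  2.119 -0.669  1.107 -0.385]
[[ 0.492  0.617 -0.614]
 [ 0.869 -0.308  0.387]
 [ 0.05  -0.724 -0.688]]
```

View pics/w3.png

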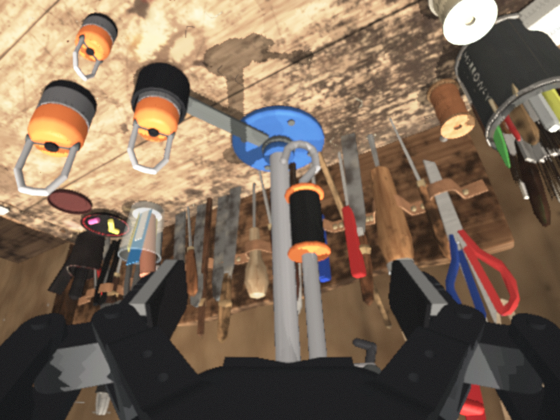

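```bash
python3 - <<'E'
from h import *
import pickle
w=cam('wrist',pickle.load(open('w3.pkl','rb')));S=cam('side')
print(tri([(w,(309,249)),(S,(257.4,165.5))]),tri([(w,(304,190)),(S,(257.8,179.3))]))
s=pickle.load(open('w3.pkl','rb'));M=rot(s['tool_rot']).as_matrix();a=M[:,1]
C=np.array([.6925,.049])
for z,p in((.250,(309,249)),(.210,(304,190))):
    X=onz(w,p,z);print(X,np.linalg.norm(X[:2]-C),onz(S,(257.4,165.5) if z>.23 else (257.8,179.3),z))
g=cv2.imread('pics/w3.png');crop(g,250,120,110,160,4,'w3c')
print('grasp pt now',s['tool_pos']+.054*a)
E
```

```text
(array([0.55346681, 0.14691654, 0.24969135]), [array([1. , 1.1]), array([-0.1,  0.3])]) (array([0.55410819, 0.1454301 , 0.20085754]), [array([-1. , -1.2]), array([ 0.2, -0.3])])
[0.55082435 0.14745602 0.25      ] 0.17252703182098741 [0.55419251 0.1478084  0.25      ]
[0.5434525  0.15098994 0.21      ] 0.1806020626032577 [0.54923553 0.13432322 0.21      ]
grasp pt now [0.48471587 0.16742084 0.2968414 ]
```

View pics/w3c.png

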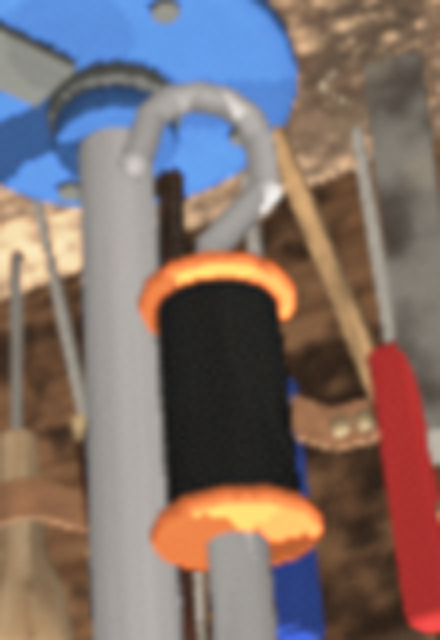

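>>> carry_out:
  rows:
    - [[0,0,0,0.34,-0.1,-0.34,85],[0,0,0,0.34,-0.1,-0.34,85],[0,0,0,0.34,-0.1,-0.34,85],[0,0,0,0.34,-0.1,-0.34,85],[0,0,0,0.34,-0.1,-0.34,85]]

```text
time: 5.5
tool_pos: [0.521, 0.1639, 0.2695]
tool_rot: [-0.353, 0.789, 0.471, -0.178]
contact_force: [0.4, 0.5, 0.8]
gripper_width: 0.994
```

>>> carry_out:
  rows:
    - [[0,0,0,0,0,0,85]]

```text
time: 5.6
tool_pos: [0.5203, 0.1633, 0.2673]
tool_rot: [-0.353, 0.789, 0.47, -0.179]
contact_force: [0.0, -0.2, 0.4]
gripper_width: 0.995
```

```bash
python3 - <<'E'
from h import *
import pickle
s=state();M=rot(s['tool_rot']).as_matrix();print(s['tool_pos']+.054*M[:,1],s['contact_force'])
pickle.dump(s,open('w4.pkl','wb'));cv2.imwrite("pics/w4.png",grab_frame('wrist'))
g=grab_frame('side');crop(g,160,80,200,150,4,'s4')
E
```

```text
[0.55345908 0.14658532 0.22809777] [ 0.00438538 -0.16420694  0.37895088]
```

View pics/w4.png

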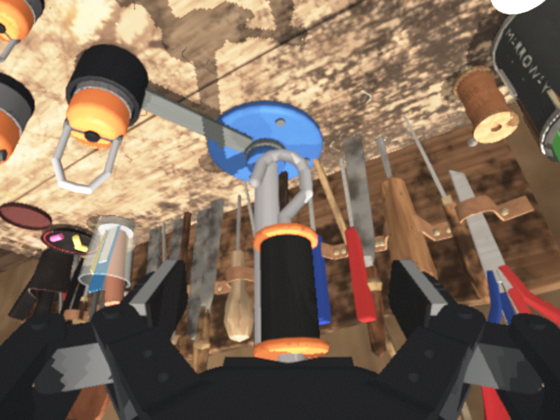

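View pics/s4.png

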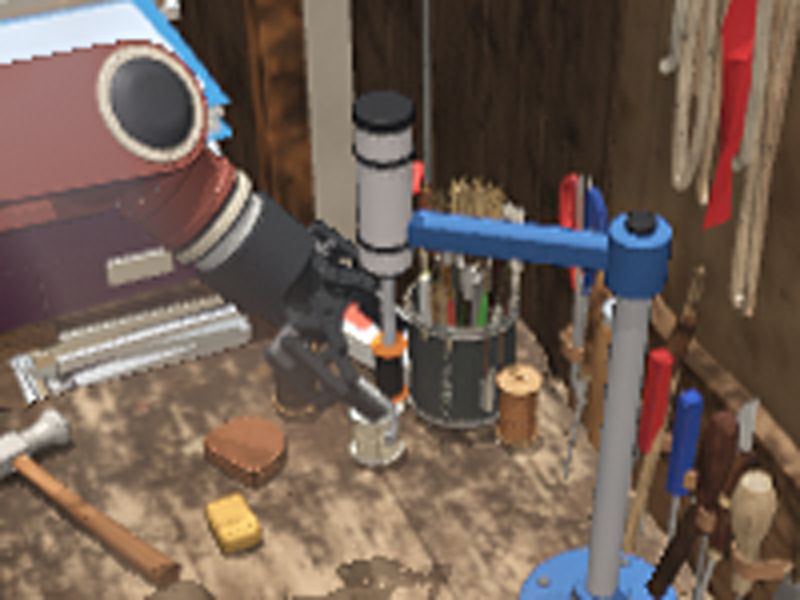

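>>> carry_out:
  rows:
    - [[0,0,0,0,0,0,40],[0,0,0,0,0,0,20],[0,0,0,0,0,0,10],[0,0,0,0,0,0,5],[0,0,0,0,0,0,0]]

```text
time: 6.2
tool_pos: [0.5193, 0.1652, 0.2701]
tool_rot: [-0.351, 0.789, 0.472, -0.179]
contact_force: [-4.6, 3.2, 3.7]
gripper_width: 0.241
```

>>> carry_out:
  rows:
    - [[0,0,0,0,0,0,0],[0,0,0,0,0,0,0],[0,0,0,0,0,0,0]]

```text
time: 6.5
tool_pos: [0.5192, 0.1652, 0.2701]
tool_rot: [-0.351, 0.789, 0.472, -0.179]
contact_force: [-5.0, 2.7, 3.7]
gripper_width: 0.242
```

```bash
python3 - <<'E'
from h import *
s=state();M=rot(s['tool_rot']).as_matrix();print(s['tool_pos']+.054*M[:,1],s['contact_force'],s['ft_torque'],s['gripper_width'])
cv2.imwrite("pics/w5.png",grab_frame('wrist'))
E
```

```text
[0.55264442 0.14854835 0.23103621] [-4.95350227  2.73980769  3.72023815] [-0.82304109  1.02533644 -0.2267276 ] 0.2420226490881525
```

View pics/w5.png

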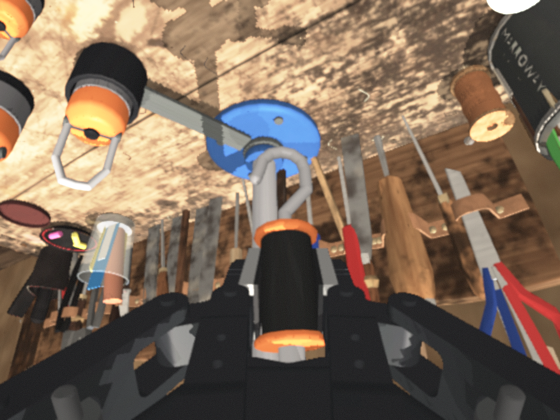

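>>> carry_out:
  rows:
    - [[0,0,0,0,0,-0.2,0],[0,0,0,0,0,-0.2,0],[0,0,0,0,0,-0.2,0],[0,0,0,0,0,-0.2,0],[0,0,0,0,0,0,0]]

```text
time: 7.05
tool_pos: [0.5194, 0.1653, 0.2382]
tool_rot: [-0.351, 0.789, 0.472, -0.179]
contact_force: [-8.6, 3.2, 8.2]
gripper_width: 0.244
```

>>> carry_out:
  rows:
    - [[0,0,0,0,0,-0.2,0],[0,0,0,0,0,-0.2,0],[0,0,0,0,0,-0.2,0],[0,0,0,0,0,-0.2,0],[0,0,0,0,0,0,0]]

```text
time: 7.55
tool_pos: [0.5195, 0.1654, 0.2065]
tool_rot: [-0.351, 0.789, 0.472, -0.179]
contact_force: [-9.9, 3.3, 10.1]
gripper_width: 0.247
```

```bash
python3 - <<'E'
from h import *
s=state();M=rot(s['tool_rot']).as_matrix();print(s['tool_pos']+.054*M[:,1],s['contact_force'],s['ft_torque'],s['gripper_width'])
cv2.imwrite("pics/w6.png",grab_frame('wrist'));g=grab_frame('side');crop(g,160,80,200,150,4,'s6')
E
```

```text
[0.55295767 0.14879683 0.16750362] [-9.93252706  3.31036373 10.14560593] [-0.95679426  1.15772756 -0.36461469] 0.2465170811213122
```

View pics/w6.png

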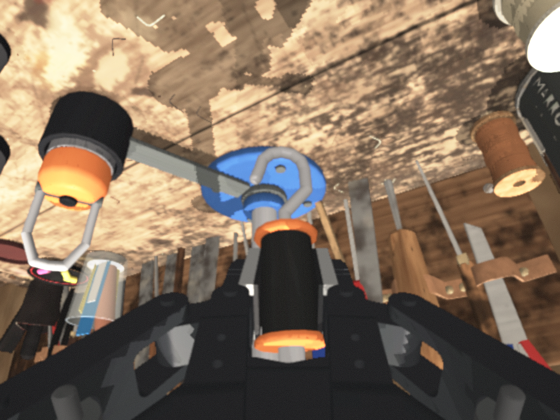

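View pics/s6.png

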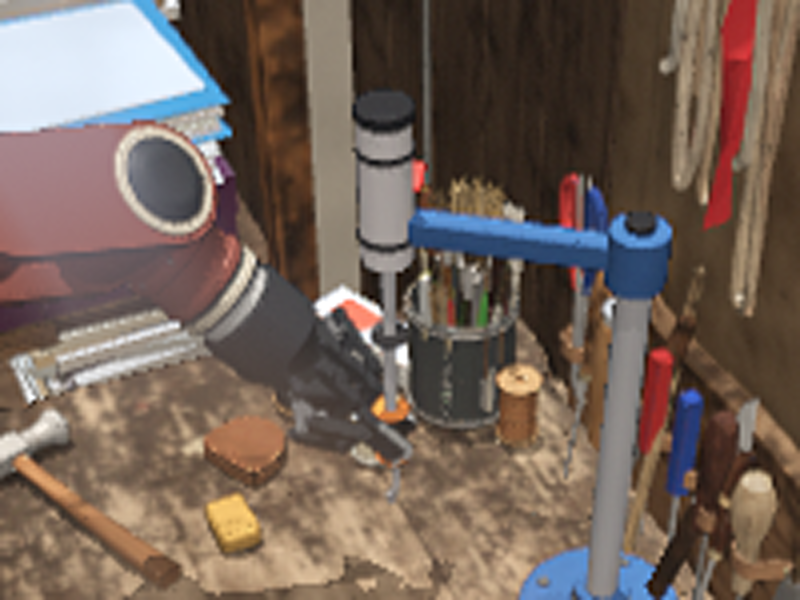

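```bash
cat > arc.py <<'E'
from h import *
import sys
C=np.array([.6925,.049])
def arc(deg,n):
    p=state()['tool_pos'][:2]-C
    a=np.deg2rad(deg); out=[]
    q=p
    for i in range(n):
        r=np.array([[np.cos(a),-np.sin(a)],[np.sin(a),np.cos(a)]]);q2=r@q;out.append(np.round((q2-q)/.04,2));q=q2
    return out
for i,o in enumerate(arc(float(sys.argv[1]),int(sys.argv[2]))): print(i,float(sys.argv[1])/4,o)
E
python3 arc.py 3.6 12
```

```text
0 0.9 [-0.17 -0.28]
1 0.9 [-0.16 -0.29]
2 0.9 [-0.14 -0.3 ]
3 0.9 [-0.12 -0.3 ]
4 0.9 [-0.1  -0.31]
5 0.9 [-0.08 -0.32]
6 0.9 [-0.06 -0.32]
7 0.9 [-0.04 -0.33]
8 0.9 [-0.02 -0.33]
9 0.9 [ 0.   -0.33]
10 0.9 [ 0.02 -0.33]
11 0.9 [ 0.04 -0.32]
```

>>> carry_out:
  rows:
    - [[0,0,0.9,-0.17,-0.28,-0.02,0],[0,0,0.9,-0.16,-0.29,-0.02,0],[0,0,0.9,-0.14,-0.3,-0.02,0],[0,0,0.9,-0.12,-0.3,-0.02,0],[0,0,0,0,0,0,0]]

```text
time: 8.15
tool_pos: [0.4956, 0.1172, 0.2039]
tool_rot: [-0.325, 0.723, 0.567, -0.221]
contact_force: [-13.2, 4.5, 10.6]
gripper_width: 0.242
```

>>> carry_out:
  rows:
    - [[0,0,0.9,-0.1,-0.31,0,0],[0,0,0.9,-0.08,-0.32,0,0],[0,0,0.9,-0.06,-0.32,0,0],[0,0,0.9,-0.04,-0.33,0,0],[0,0,0,0,0,0,0]]

```text
time: 8.65
tool_pos: [0.4852, 0.0672, 0.204]
tool_rot: [-0.296, 0.649, 0.651, -0.26]
contact_force: [-13.7, 2.3, 10.8]
gripper_width: 0.242
```

```bash
python3 - <<'E'
from h import *
s=state();M=rot(s['tool_rot']).as_matrix();g=s['tool_pos']+.054*M[:,1];print(g,s['contact_force'],s['ft_torque'],s['gripper_width'],s['joint_pos'])
d=np.array([.6925,.049])-g[:2];print(np.linalg.norm(d),np.degrees(np.arctan2(d[1],d[0])),np.degrees(np.arctan2(M[1,1],M[0,1])))
cv2.imwrite("pics/w7.png",grab_frame('wrist'));g=grab_frame('side');crop(g,160,120,200,150,4,'s7')
E
python3 arc.py 3.6 4
```

```text
[0.52246416 0.06840902 0.16498641] [-13.6879887    2.26834679  10.82060454] [-1.08988766  0.66836739  0.20960744] 0.24227516657912948 [-0.03435728 -0.55990371  2.38450079  0.08800383  0.5566661  -1.62482452]
0.17113999331335175 -6.511937012579808 1.8835379886862353
0 0.9 [-0.02 -0.33]
1 0.9 [ 0.   -0.33]
2 0.9 [ 0.02 -0.33]
3 0.9 [ 0.04 -0.32]
```

View pics/w7.png

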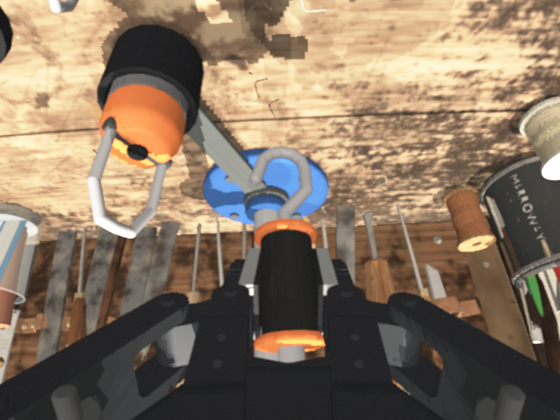

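View pics/s7.png

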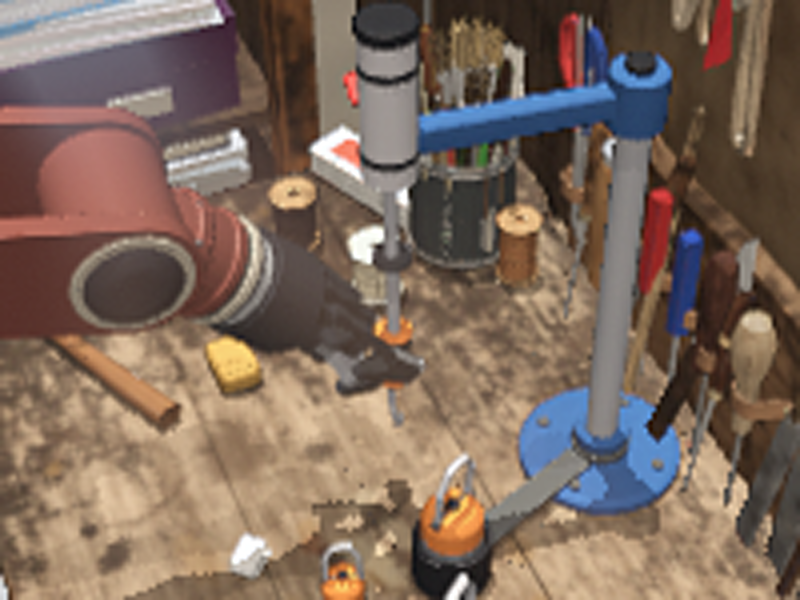

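>>> carry_out:
  rows:
    - [[0,0,0.9,-0.04,-0.33,0,0],[0,0,0.9,-0.02,-0.33,0,0],[0,0,0.9,0,-0.33,0,0],[0,0,0.9,0.02,-0.32,0,0],[0,0,0,0,0,0,0]]

```text
time: 9.25
tool_pos: [0.4869, 0.0136, 0.2086]
tool_rot: [-0.258, 0.566, 0.726, -0.292]
contact_force: [1.7, 0.8, 10.2]
gripper_width: 0.238
```

```bash
python3 - <<'E'
from h import *
import pickle
s=state();pickle.dump(s,open('w8.pkl','wb'));M=rot(s['tool_rot']).as_matrix();g=s['tool_pos']+.054*M[:,1];print(g,s['contact_force'],s['ft_torque'],s['gripper_width'],s['joint_pos'])
d=np.array([.6925,.049])-g[:2];print(np.linalg.norm(d),np.degrees(np.arctan2(d[1],d[0])),np.degrees(np.arctan2(M[1,1],M[0,1])))
cv2.imwrite("pics/w8.png",grab_frame('wrist'));g=grab_frame('side');cv2.imwrite('pics/s8f.png',g);crop(g,210,150,130,110,6,'s8')
E
python3 arc.py 3 5
```

```text
[0.52322354 0.02381382 0.16994091] [ 1.70549977  0.78924496 10.2155708 ] [-0.73842719 -1.26755495  0.2377247 ] 0.23818573201868434 [-0.28703365 -0.56148116  2.3796105   0.59345416  0.72514109 -2.39801483]
0.1711398934722183 8.462799084842944 15.665059053329493
0 0.75 [ 0.05 -0.27]
1 0.75 [ 0.07 -0.26]
2 0.75 [ 0.08 -0.26]
3 0.75 [ 0.09 -0.26]
4 0.75 [ 0.11 -0.25]
```

View pics/w8.png

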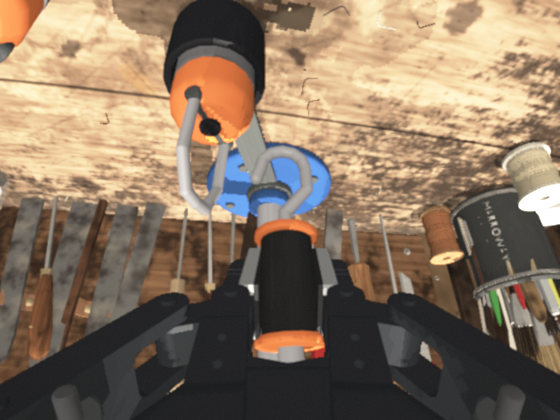

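View pics/s8.png

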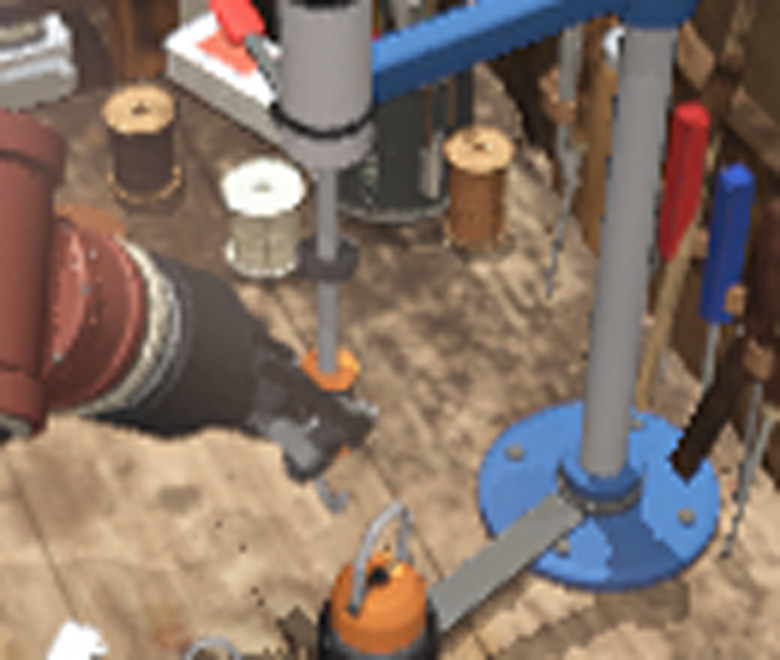

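```bash
cat > hk.py <<'E'
from h import *
def quatM(q): return rot(q).as_matrix()
# grasp-home pose (s at t=6.5)
q0=[-0.351,0.789,0.472,-0.179]; p0=np.array([.5192,.1652,.2701])
M0=quatM(np.array(q0)/np.linalg.norm(q0))
Hh=M0.T@(np.array([.5537,.1471,.230])-p0)   # handle in tool
def hook(s=None):
    s=s or state(); M=quatM(s['tool_rot']); H=s['tool_pos']+M@Hh
    C=np.array([.6925,.049]);d=C-H[:2]
    return H,np.linalg.norm(d),np.degrees(np.arctan2(d[1],d[0])),np.degrees(np.arccos(-M[2,1])),np.degrees(np.arctan2(M[1,1],M[0,1]))
if __name__=='__main__':
    s=state();H,r,a,l,h=hook(s);print('handle',H.round(4),'r',r.round(4),'jib',a.round(2),'lean',l.round(2),'head',h.round(2),'hook z',(H[2]-.064).round(4),'F',s['contact_force'].round(1),'J',s['joint_pos'].round(2))
E
python3 hk.py
```

```text
handle [0.5249 0.0243 0.1687] r 0.1694 jib 8.37 lean 44.24 head 15.66 hook z 0.1047 F [1.7 0.4 9.4] J [-0.28 -0.56  2.38  0.59  0.72 -2.4 ]
```

>>> carry_out:
  rows:
    - [[0,0,0,0,0,-0.1,0],[0,0,0,0,0,-0.1,0],[0,0,0,0,0,0,0]]

```text
time: 9.65
tool_pos: [0.4868, 0.0151, 0.2]
tool_rot: [-0.258, 0.566, 0.727, -0.293]
contact_force: [0.1, -1.1, 11.1]
gripper_width: 0.242
```

```bash
python3 hk.py; python3 arc.py 2 3
```

```text
handle [0.5248 0.025  0.1603] r 0.1694 jib 8.16 lean 44.23 head 15.7 hook z 0.0963 F [ 0.1 -1.1 11.1] J [-0.28 -0.55  2.39  0.6   0.71 -2.41]
0 0.5 [ 0.03 -0.18]
1 0.5 [ 0.04 -0.18]
2 0.5 [ 0.05 -0.18]
```

>>> carry_out:
  rows:
    - [[0,0,0.5,0.03,-0.18,0,0],[0,0,0.5,0.04,-0.18,0,0],[0,0,0.5,0.05,-0.18,0,0],[0,0,0,0,0,0,0]]

```text
time: 10.05
tool_pos: [0.4918, -0.0072, 0.2003]
tool_rot: [-0.242, 0.527, 0.755, -0.306]
contact_force: [1.1, 0.8, 10.5]
gripper_width: 0.239
```

```bash
python3 hk.py; python3 arc.py 2 4; python3 - <<'E'
from h import *
cv2.imwrite("pics/w9.png",grab_frame('wrist'));g=grab_frame('side');crop(g,210,170,130,110,6,'s9')
E
```

```text
handle [0.5286 0.0065 0.1604] r 0.1694 jib 14.52 lean 44.13 head 21.7 hook z 0.0964 F [ 1.1  0.8 10.5] J [-0.37 -0.49  2.35  0.72  0.81 -2.64]
0 0.5 [ 0.05 -0.17]
1 0.5 [ 0.06 -0.17]
2 0.5 [ 0.06 -0.17]
3 0.5 [ 0.07 -0.17]
```

View pics/w9.png

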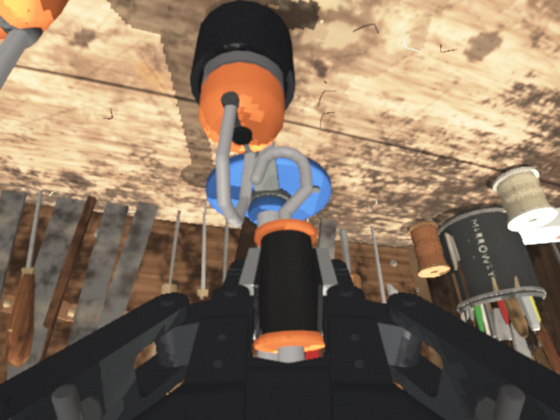

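View pics/s9.png

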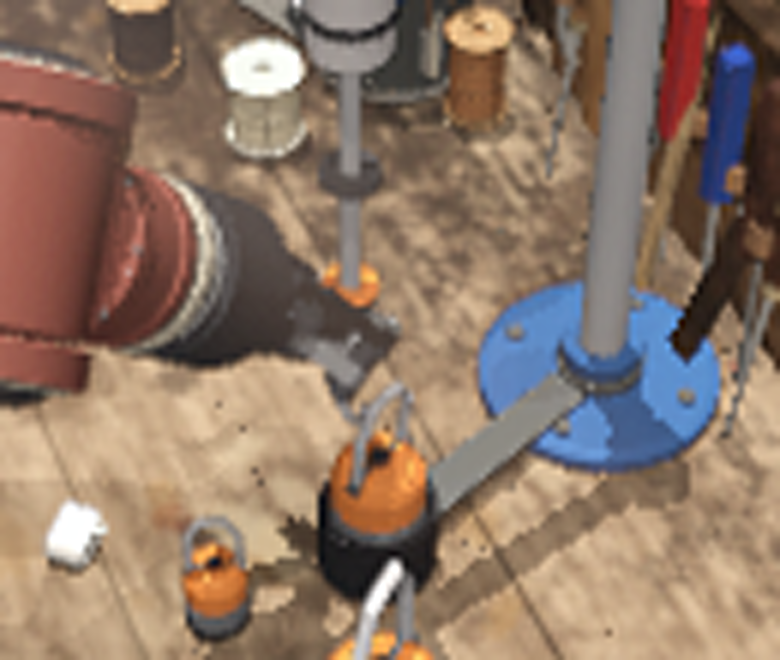

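>>> carry_out:
  rows:
    - [[0,0,0.5,0.05,-0.17,0,0],[0,0,0.5,0.06,-0.17,0,0],[0,0,0,0,0,0,0]]

```text
time: 10.45
tool_pos: [0.4962, -0.0208, 0.2001]
tool_rot: [-0.231, 0.5, 0.773, -0.315]
contact_force: [0.5, 1.3, 10.0]
gripper_width: 0.243
```

```bash
python3 hk.py; python3 arc.py 2 4; python3 - <<'E'
from h import *
g=grab_frame('wrist');crop(g,170,60,200,200,4,'w10');g=grab_frame('side');crop(g,240,190,70,70,8,'s10')
E
```

```text
handle [ 0.5319 -0.0045  0.1603] r 0.1693 jib 18.43 lean 44.08 head 25.69 hook z 0.0963 F [ 0.5  1.3 10. ] J [-0.42 -0.45  2.32  0.77  0.87 -2.77]
0 0.5 [ 0.06 -0.17]
1 0.5 [ 0.07 -0.17]
2 0.5 [ 0.08 -0.17]
3 0.5 [ 0.08 -0.16]
```

View pics/w10.png

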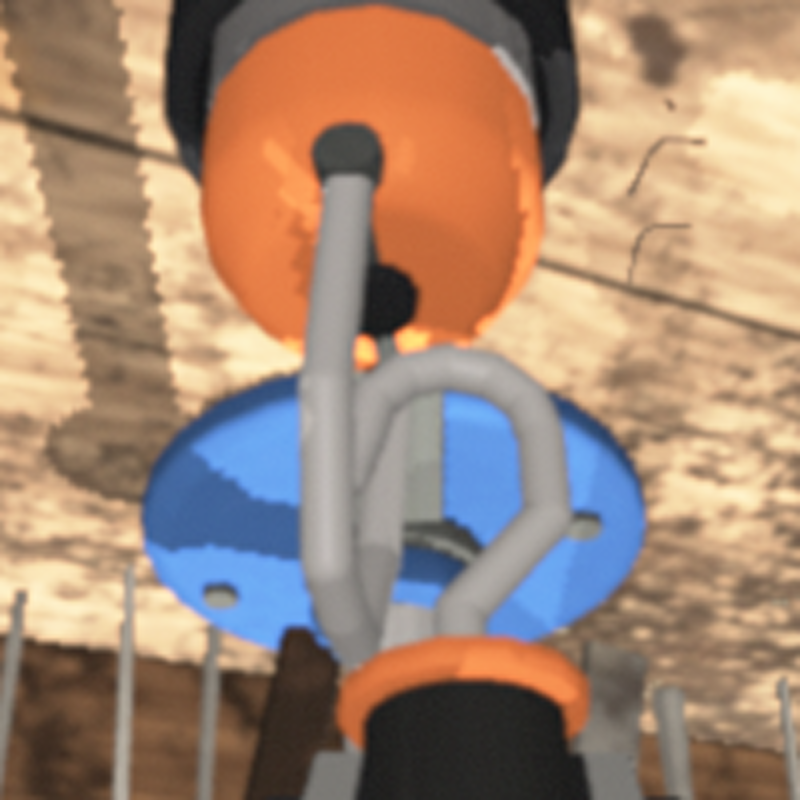

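View pics/s10.png

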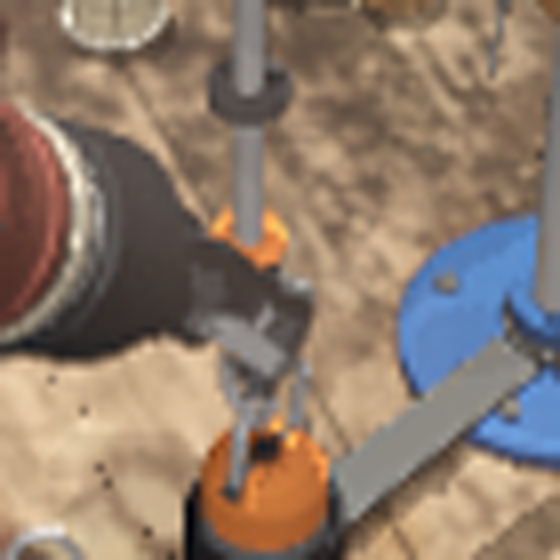

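>>> carry_out:
  rows:
    - [[0,0,0.5,0.06,-0.17,0,0],[0,0,0.5,0.07,-0.17,0,0],[0,0,0,0,0,0,0]]

```text
time: 10.85
tool_pos: [0.5016, -0.0343, 0.2003]
tool_rot: [-0.22, 0.473, 0.79, -0.323]
contact_force: [1.7, 1.5, 10.5]
gripper_width: 0.238
```

```bash
python3 hk.py; python3 arc.py 2 4; python3 - <<'E'
from h import *
g=grab_frame('wrist');crop(g,170,60,200,200,4,'w11');g=grab_frame('top');crop(g,240,180,90,70,8,'t11')
E
```

```text
handle [ 0.5361 -0.0156  0.1604] r 0.1693 jib 22.43 lean 44.08 head 29.69 hook z 0.0964 F [ 1.7  1.5 10.5] J [-0.46 -0.4   2.29  0.8   0.94 -2.88]
0 0.5 [ 0.08 -0.17]
1 0.5 [ 0.08 -0.16]
2 0.5 [ 0.09 -0.16]
3 0.5 [ 0.09 -0.16]
```

View pics/w11.png

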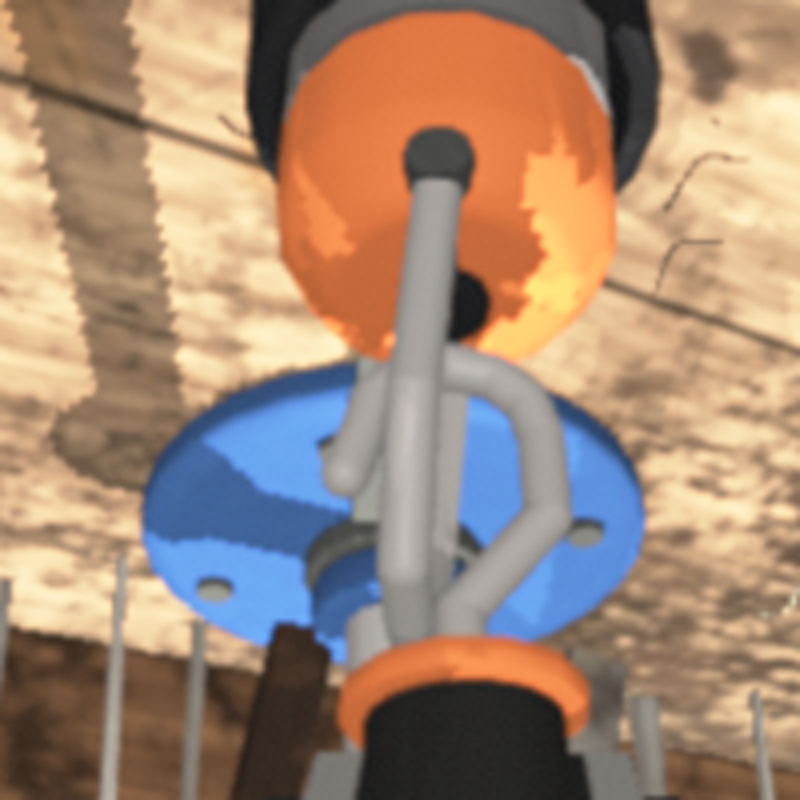

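>>> carry_out:
  rows:
    - [[0,0,0,0,0,0.1,0],[0,0,0,0,0,0.1,0],[0,0,0,0,0,0,0]]

```text
time: 11.25
tool_pos: [0.5013, -0.0336, 0.2086]
tool_rot: [-0.22, 0.473, 0.79, -0.323]
contact_force: [3.5, 0.0, 10.5]
gripper_width: 0.241
```

```bash
python3 hk.py; python3 arc.py 1 4; python3 - <<'E'
from h import *
g=grab_frame('wrist');crop(g,170,60,200,200,4,'w12')
E
```

```text
handle [ 0.5358 -0.015   0.1688] r 0.1692 jib 22.2 lean 44.1 head 29.64 hook z 0.1048 F [ 3.5  0.  10.5] J [-0.46 -0.41  2.28  0.79  0.95 -2.86]
0 0.25 [ 0.04 -0.08]
1 0.25 [ 0.04 -0.08]
2 0.25 [ 0.04 -0.08]
3 0.25 [ 0.04 -0.08]
```

View pics/w12.png

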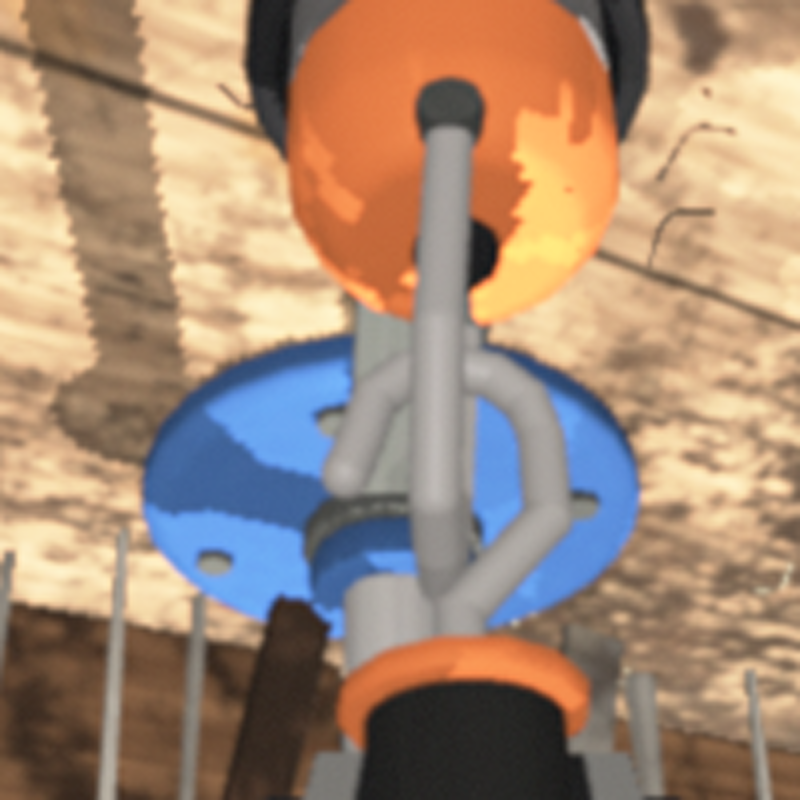

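>>> carry_out:
  rows:
    - [[0,0,0,0,0,0.1,0],[0,0,0,0,0,0.1,0],[0,0,0,0,0,0.1,0],[0,0,0,0,0,0,0]]

```text
time: 11.7
tool_pos: [0.5013, -0.0336, 0.2207]
tool_rot: [-0.22, 0.473, 0.79, -0.323]
contact_force: [3.7, 1.0, 10.5]
gripper_width: 0.24
```

```bash
python3 hk.py; python3 - <<'E'
from h import *
g=grab_frame('wrist');crop(g,170,40,200,200,4,'w13')
E
```

```text
handle [ 0.5357 -0.0149  0.1808] r 0.1693 jib 22.17 lean 44.11 head 29.63 hook z 0.1168 F [ 3.7  1.  10.5] J [-0.46 -0.43  2.27  0.78  0.97 -2.84]
```

View pics/w13.png

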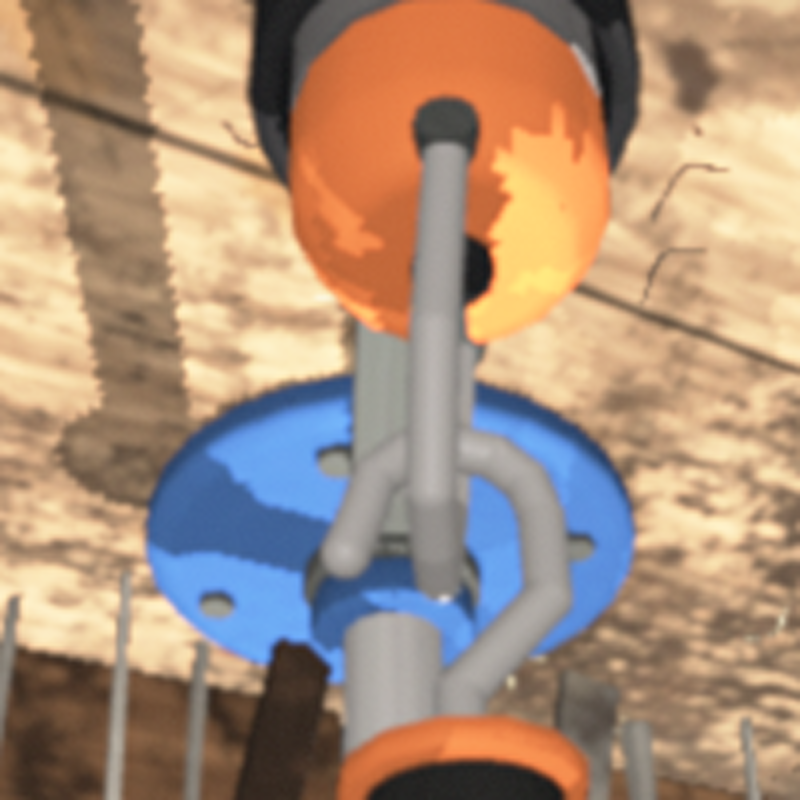

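>>> carry_out:
  rows:
    - [[0,0,0,0,0,0.08,0],[0,0,0,0,0,0.08,0],[0,0,0,0,0,0.08,0],[0,0,0,0,0,0.08,0],[0,0,0,0,0,0,0]]

```text
time: 12.25
tool_pos: [0.5011, -0.0333, 0.2329]
tool_rot: [-0.22, 0.473, 0.79, -0.323]
contact_force: [8.3, 2.2, 6.3]
gripper_width: 0.24
```

```bash
python3 hk.py; python3 - <<'E'
from h import *
g=grab_frame('wrist');crop(g,170,40,200,200,4,'w14')
g=grab_frame('side');crop(g,230,190,90,80,8,'s14')
E
```

```text
handle [ 0.5356 -0.0146  0.193 ] r 0.1693 jib 22.08 lean 44.11 head 29.63 hook z 0.129 F [8.3 2.2 6.3] J [-0.46 -0.45  2.27  0.76  0.99 -2.81]
```

View pics/w14.png

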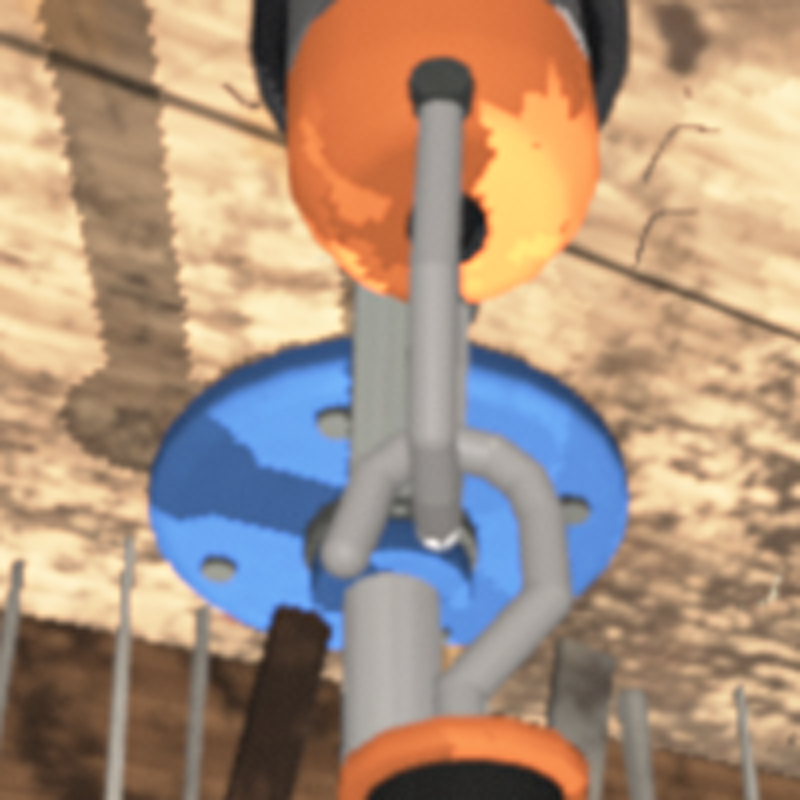

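View pics/s14.png

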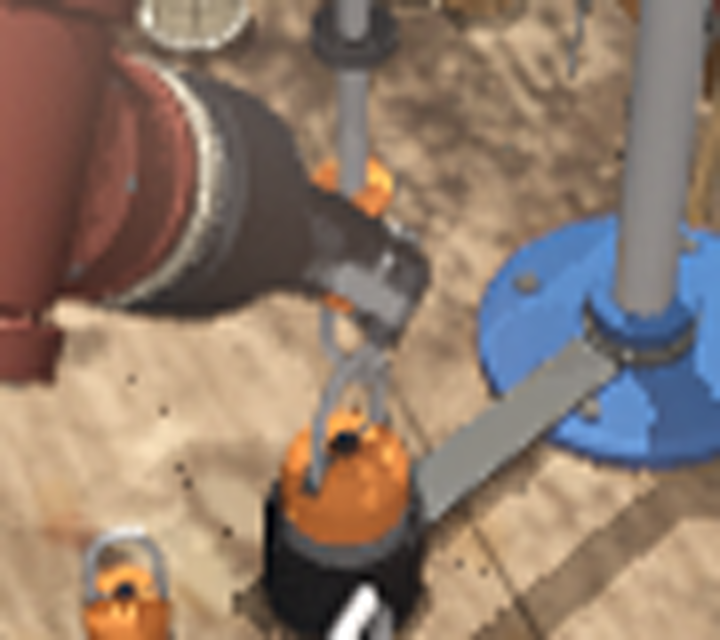

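>>> carry_out:
  rows:
    - [[0,0,0,0.01,0,0.08,0],[0,0,0,0.01,0,0.08,0],[0,0,0,0.01,0,0.08,0],[0,0,0,0.01,0,0.08,0],[0,0,0,0,0,0,0]]

```text
time: 12.85
tool_pos: [0.5013, -0.0332, 0.2436]
tool_rot: [-0.222, 0.472, 0.789, -0.324]
contact_force: [3.4, 0.8, 4.7]
gripper_width: 0.243
```

>>> carry_out:
  rows:
    - [[0,0,0,0.01,0,0.08,0],[0,0,0,0.01,0,0.08,0],[0,0,0,0.01,0,0.08,0],[0,0,0,0.01,0,0.08,0],[0,0,0,0,0,0,0]]

```text
time: 13.35
tool_pos: [0.5013, -0.0325, 0.2533]
tool_rot: [-0.225, 0.47, 0.789, -0.325]
contact_force: [1.9, -0.5, 4.4]
gripper_width: 0.244
```

```bash
python3 hk.py; python3 - <<'E'
from h import *
g=grab_frame('wrist');crop(g,170,40,200,200,4,'w15')
g=grab_frame('side');crop(g,230,150,120,120,6,'s15')
E
```

```text
handle [ 0.5353 -0.0137  0.2131] r 0.1692 jib 21.73 lean 43.62 head 30.23 hook z 0.1491 F [ 1.9 -0.5  4.4] J [-0.46 -0.47  2.24  0.74  1.03 -2.77]
```

View pics/w15.png

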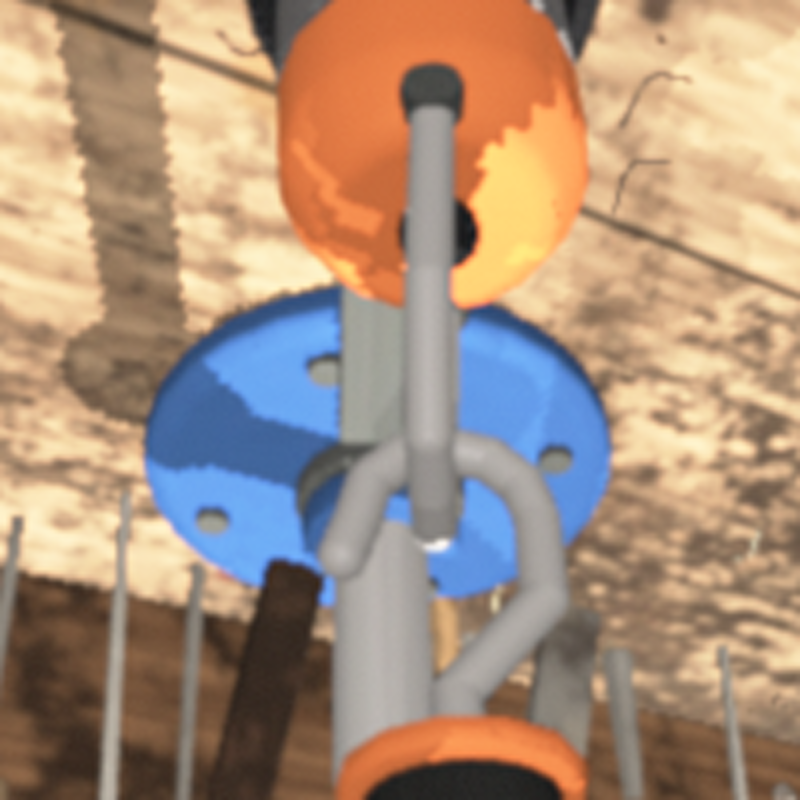

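View pics/s15.png

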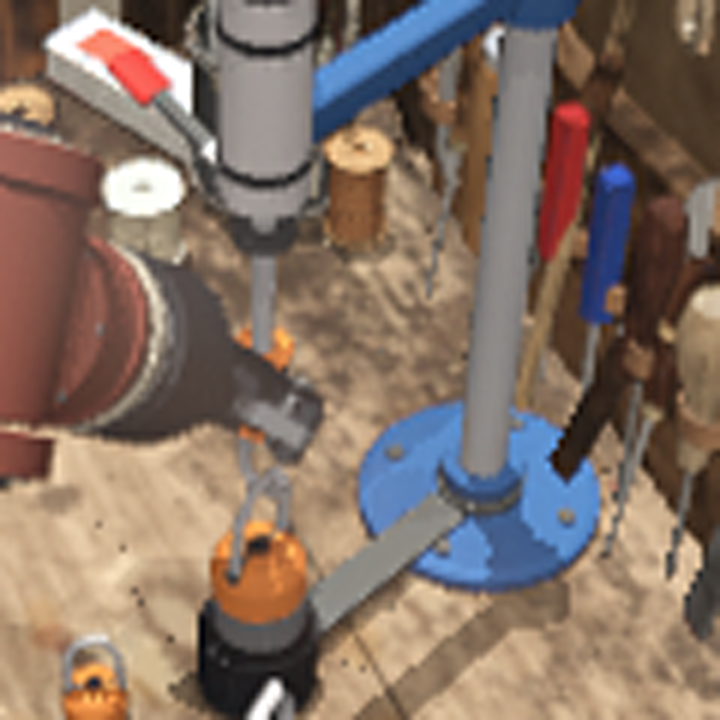

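>>> carry_out:
  rows:
    - [[0,0,0,0,0,0,0]]

```text
time: 13.55
tool_pos: [0.5012, -0.0324, 0.2528]
tool_rot: [-0.226, 0.47, 0.789, -0.324]
contact_force: [2.0, -0.2, 4.7]
gripper_width: 0.242
```

>>> carry_out:
  rows:
    - [[0,0,0,0,0,0.08,0],[0,0,0,0,0,0.08,0],[0,0,0,0,0,0,0]]

```text
time: 13.85
tool_pos: [0.5012, -0.0322, 0.2596]
tool_rot: [-0.226, 0.47, 0.789, -0.324]
contact_force: [3.6, -0.9, 3.9]
gripper_width: 0.236
```

```bash
python3 hk.py; python3 - <<'E'
from h import *
s=state();print(s['joint_efforts'].round(1),s['ft_torque'].round(2))
cv2.imwrite('pics/w16.png',grab_frame('wrist'))
g=grab_frame('top');crop(g,180,120,150,120,5,'t16')
E
```

```text
handle [ 0.5351 -0.0133  0.2194] r 0.1693 jib 21.6 lean 43.62 head 30.33 hook z 0.1554 F [ 3.6 -0.9  3.9] J [-0.46 -0.48  2.24  0.73  1.04 -2.76]
[  0.3 -13.5 -31.9   1.6   1.3   0.9] [-1.2  -1.24 -0.33]
```

View pics/w16.png

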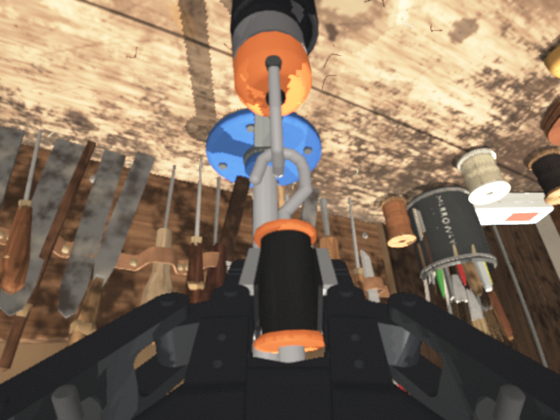

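View pics/t16.png

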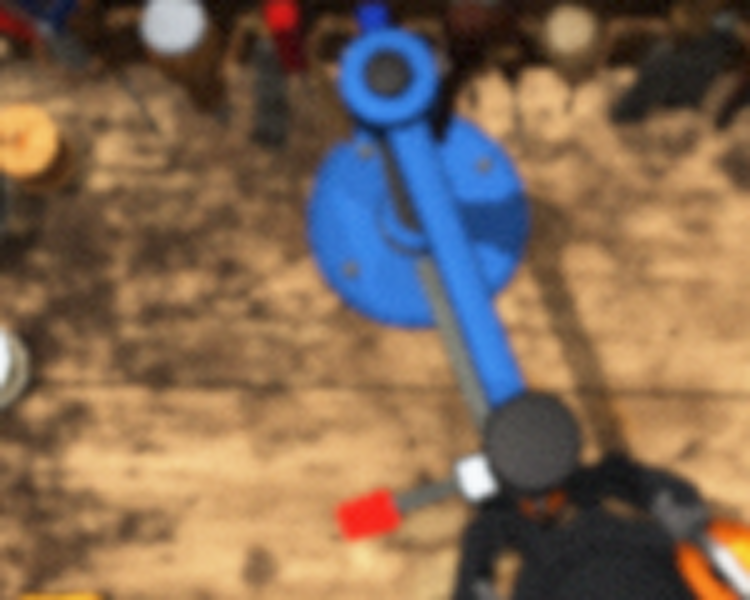

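>>> carry_out:
  rows:
    - [[0,0,0,0,0,0.07,0],[0,0,0,0,0,0.07,0],[0,0,0,0,0,0.07,0],[0,0,0,0,0,0.07,0],[0,0,0,0,0,0,0]]

```text
time: 14.45
tool_pos: [0.5011, -0.0321, 0.2702]
tool_rot: [-0.226, 0.47, 0.789, -0.324]
contact_force: [5.6, 0.2, 3.5]
gripper_width: 0.242
```

```bash
python3 hk.py
```

```text
handle [ 0.535  -0.0132  0.23  ] r 0.1693 jib 21.55 lean 43.62 head 30.34 hook z 0.166 F [5.6 0.2 3.5] J [-0.46 -0.49  2.23  0.72  1.06 -2.74]
```

>>> carry_out:
  rows:
    - [[0,0,0,0,0,0.04,0],[0,0,0,0,0,0.04,0],[0,0,0,0,0,0,0]]

```text
time: 14.75
tool_pos: [0.5007, -0.0315, 0.2704]
tool_rot: [-0.228, 0.47, 0.789, -0.324]
contact_force: [20.0, 5.2, -8.5]
gripper_width: 0.239
```

```bash
python3 hk.py; python3 - <<'E'
from h import *
g=grab_frame('side');crop(g,220,90,140,190,4,'s17')
E
```

```text
handle [ 0.5345 -0.0126  0.2301] r 0.1695 jib 21.29 lean 43.53 head 30.45 hook z 0.1661 F [20.   5.2 -8.5] J [-0.46 -0.49  2.23  0.72  1.06 -2.73]
```

View pics/s17.png

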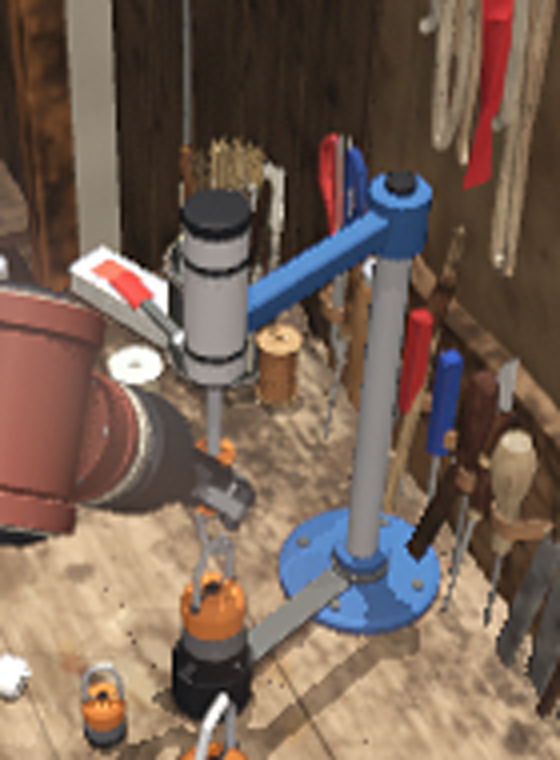

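>>> carry_out:
  rows:
    - [[0,0,0,0.02,0,-0.04,0],[0,0,0,0.02,0,0,0],[0,0,0,0,0,0,0]]

```text
time: 15.1
tool_pos: [0.5014, -0.0321, 0.27]
tool_rot: [-0.227, 0.468, 0.789, -0.326]
contact_force: [-5.7, -3.5, 4.1]
gripper_width: 0.241
```

```bash
python3 hk.py
```

```text
handle [ 0.5351 -0.0131  0.2297] r 0.1692 jib 21.53 lean 43.34 head 30.59 hook z 0.1657 F [-5.7 -3.5  4.1] J [-0.46 -0.49  2.22  0.72  1.06 -2.74]
```

>>> carry_out:
  rows:
    - [[0,0,0,-0.01,0,0,24],[0,0,0,0,0,0,30],[0,0,0,0,0,0,45],[0,0,0,0,0,0,65],[0,0,0,0,0,0,85]]

```text
time: 15.6
tool_pos: [0.5021, -0.032, 0.2715]
tool_rot: [-0.226, 0.469, 0.79, -0.324]
contact_force: [-0.6, 0.0, 0.2]
gripper_width: 0.842
```

>>> carry_out:
  rows:
    - [[0,0,0,0,0,0,85],[0,0,0,0,0,0,85],[0,0,0,0,0,0,85]]

```text
time: 15.9
tool_pos: [0.5022, -0.0322, 0.2718]
tool_rot: [-0.226, 0.47, 0.789, -0.324]
contact_force: [0.3, -0.2, -0.9]
gripper_width: 1.0
```

```bash
python3 hk.py; python3 - <<'E'
from h import *
import pickle
s=state();pickle.dump(s,open('w18.pkl','wb'))
cv2.imwrite('pics/w18.png',grab_frame('wrist'))
g=grab_frame('side');crop(g,220,90,140,190,4,'s18')
g=grab_frame('top');cv2.imwrite('pics/t18.png',g)
E
```

```text
handle [ 0.5362 -0.0132  0.2316] r 0.1683 jib 21.71 lean 43.6 head 30.36 hook z 0.1676 F [ 0.3 -0.2 -0.9] J [-0.46 -0.49  2.22  0.72  1.06 -2.74]
```

View pics/w18.png

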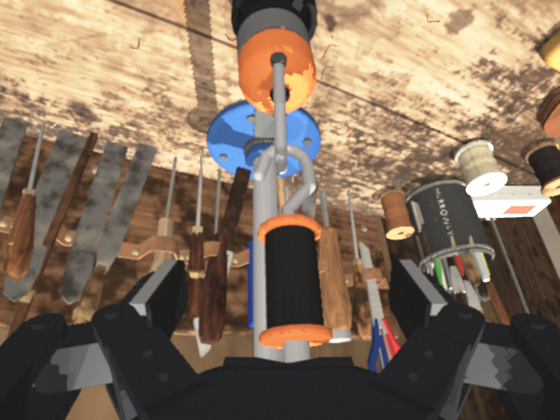

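View pics/s18.png

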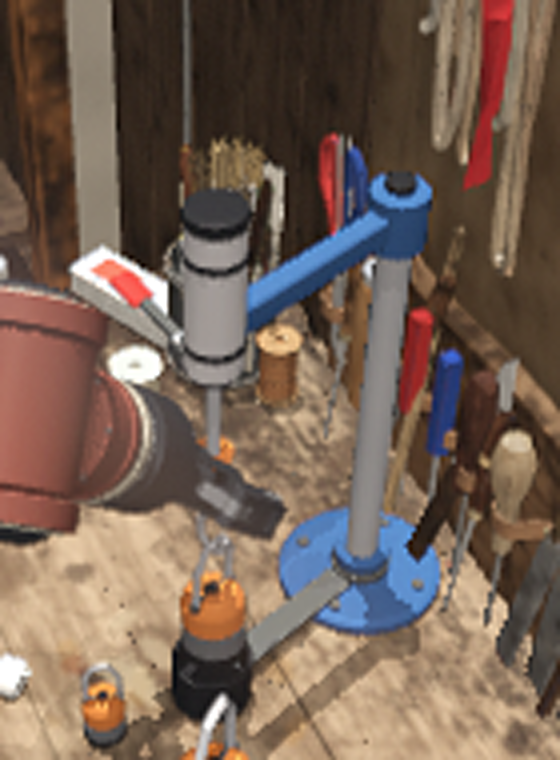

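>>> carry_out:
  rows:
    - [[0,0,0,-0.3,-0.17,0.36,85],[0,0,0,-0.3,-0.17,0.36,85],[0,0,0,-0.3,-0.17,0.36,85],[0,0,0,-0.3,-0.17,0.36,85],[0,0,0,-0.3,-0.17,0.36,85]]

```text
time: 16.55
tool_pos: [0.4417, -0.0663, 0.3443]
tool_rot: [-0.226, 0.47, 0.789, -0.324]
contact_force: [-0.9, -0.7, -1.2]
gripper_width: 0.994
```

>>> carry_out:
  rows:
    - [[0,0,-1,-0.3,0.2,0.2,40],[0,0,-1,-0.1,0.2,0.2,0],[0,0,-1,-0.1,0.2,0.2,0],[0,0,-1,-0.1,0.2,0.2,0],[0,0,-1,0,0.2,0.2,0]]

```text
time: 17.05
tool_pos: [0.4178, -0.0261, 0.3843]
tool_rot: [-0.279, 0.601, 0.695, -0.279]
contact_force: [0.9, 0.4, 0.1]
gripper_width: 0.138
```

```bash
python3 hk.py; python3 - <<'E'
from h import *
g=grab_frame('top');cv2.imwrite('pics/t19.png',g);crop(g,220,170,100,80,8,'t19c')
g=grab_frame('side');cv2.imwrite('pics/s19.png',g);crop(g,220,110,100,150,5,'s19c')
E
```

```text
handle [ 0.4562 -0.0201  0.3441] r 0.2462 jib 16.3 lean 43.66 head 10.12 hook z 0.2801 F [0.9 0.4 0.1] J [-0.45 -0.94  2.28  0.45  1.18 -2.16]
```

View pics/t19c.png

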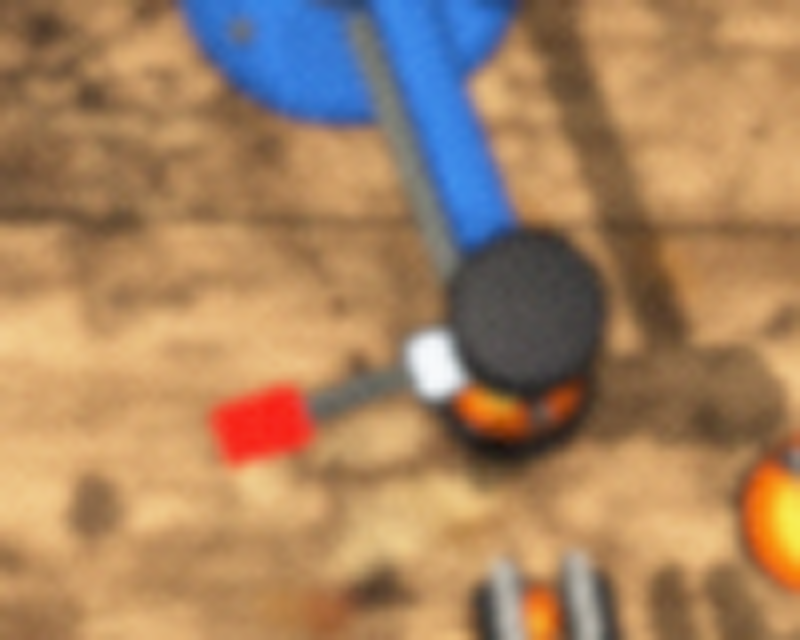

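View pics/s19c.png

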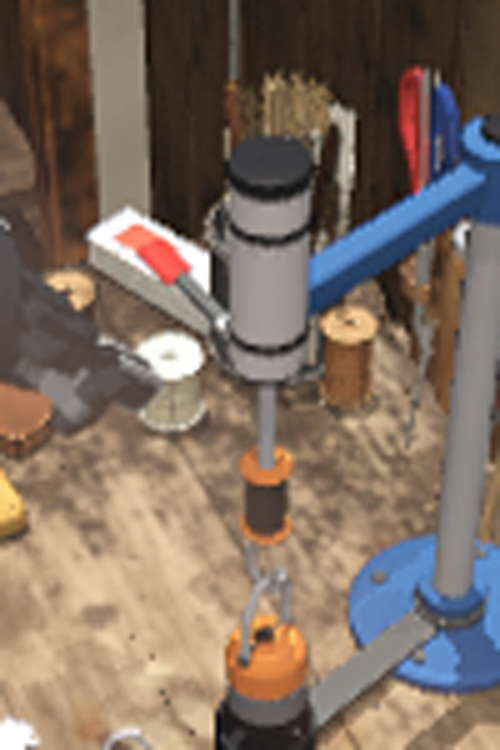

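```bash
python3 - <<'E'
from h import *
S=cam('side');T=cam('top')
print(tri([(S,(220+165/5,110+262/5)),(T,(252.9,223.1))]), onz(T,(252.9,223.1),.351))
print('head',onz(T,(220+527/8,170+308/8),.446))
P=onz(T,(252.9,223.1),.351)
h=np.radians(-35);l=np.radians(30);a=np.array([np.sin(l)*np.cos(h),np.sin(l)*np.sin(h),-np.cos(l)])
print('TCP for tip at pad+20mm',P+[0,0,.02]-.073*a, 'now',state()['tool_pos'])
E
```

```text
(array([0.50749963, 0.0581102 , 0.3411311 ]), [array([-0.1,  0. ]), array([ 0. , -0.1])]) [0.50700693 0.05762009 0.351     ]
head [ 0.53389694 -0.01100085  0.446     ]
TCP for tip at pad+20mm [0.47710788 0.07855563 0.43421985] now [ 0.41812799 -0.02487991  0.38578226]
```

>>> carry_out:
  rows:
    - [[0,0,-1,0,0.2,0.12,0],[0,0,-1,0,0.2,0.12,0],[0,0,-1,0,0.2,0.12,0],[0,0,-1,0,0.2,0.12,0],[0,0,-1,0,0.2,0.12,0]]

```text
time: 17.65
tool_pos: [0.4182, 0.0137, 0.407]
tool_rot: [-0.324, 0.712, 0.58, -0.228]
contact_force: [-0.2, 0.4, -0.7]
gripper_width: 0.002
```

>>> carry_out:
  rows:
    - [[0,0,-1,0,0.2,0.12,0],[0,0,-1,0,0.2,0.12,0],[0,0,-1,0,0.2,0.12,0],[0,0,-1,0,0.2,0.12,0],[0,0,-1,0,0.2,0.12,0]]

```text
time: 18.15
tool_pos: [0.4183, 0.0539, 0.4308]
tool_rot: [-0.358, 0.802, 0.447, -0.169]
contact_force: [-0.4, -0.4, -0.8]
gripper_width: 0.0
```

>>> carry_out:
  rows:
    - [[0,0,-1,0,0.2,0,0],[0.5,0.71,0,0.1,0,0,0],[0.5,0.71,0,0.1,0,0,0],[0.5,0.71,0,0.1,0.1,0,0],[0.5,0.71,0,0.1,0.1,0,0]]

```text
time: 18.65
tool_pos: [0.4345, 0.0696, 0.4307]
tool_rot: [-0.461, 0.769, 0.392, -0.208]
contact_force: [-0.8, 0.3, 0.4]
gripper_width: -0.0
```

```bash
python3 - <<'E'
from h import *
s=state();M=rot(s['tool_rot']).as_matrix();a=M[:,1];print(s['tool_pos'],'tip',s['tool_pos']+.073*a,a,s['joint_pos'].round(2))
cv2.imwrite('pics/w20.png',grab_frame('wrist'))
E
```

```text
[0.43450742 0.06963219 0.4306511 ] tip [0.46450044 0.05003838 0.36704684] [ 0.41086325 -0.26840832 -0.8712912 ] [ 0.14 -0.63  2.   -0.34  1.39 -0.77]
```

View pics/w20.png

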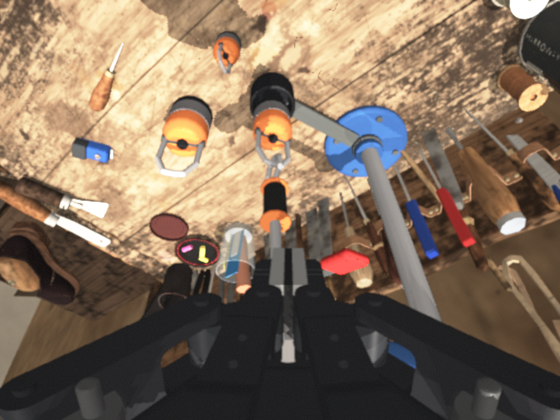

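>>> carry_out:
  rows:
    - [[0,0,0,0.35,0.09,0,0],[0,0,0,0.35,0.09,0,0],[0,0,0,0.35,0.08,0,0],[0,0,0,0,0,0,0]]

```text
time: 19.1
tool_pos: [0.477, 0.0799, 0.4302]
tool_rot: [-0.46, 0.77, 0.392, -0.207]
contact_force: [0.5, 0.4, 0.4]
gripper_width: -0.0
```

```bash
python3 - <<'E'
from h import *
s=state();M=rot(s['tool_rot']).as_matrix();a=M[:,1];print(s['tool_pos'],'tip',s['tool_pos']+.073*a,s['contact_force'])
cv2.imwrite('pics/w21.png',grab_frame('wrist'))
g=grab_frame('side');crop(g,200,80,130,150,5,'s21')
E
```

```text
[0.4769703  0.07990742 0.43016222] tip [0.50708378 0.06014597 0.36666684] [0.45144225 0.35900024 0.36027468]
```

View pics/w21.png

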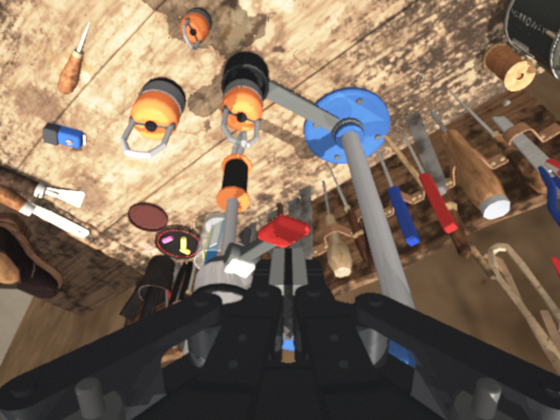

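View pics/s21.png

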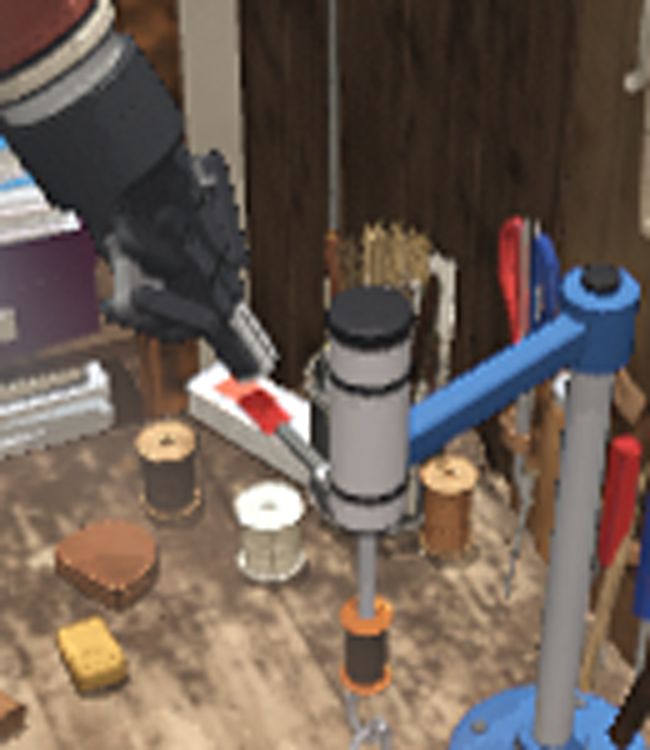

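>>> carry_out:
  rows:
    - [[0,0,0,0,0,-0.15,0],[0,0,0,0,0,-0.15,0],[0,0,0,0,0,-0.15,0],[0,0,0,0,0,-0.15,0],[0,0,0,0,0,0,0]]

```text
time: 19.7
tool_pos: [0.4759, 0.0802, 0.4065]
tool_rot: [-0.459, 0.77, 0.392, -0.206]
contact_force: [0.4, -0.2, -0.1]
gripper_width: 0.003
```

>>> carry_out:
  rows:
    - [[0,0,0,0,0,-0.15,0],[0,0,0,0,0,-0.15,0],[0,0,0,0,0,-0.15,0],[0,0,0,0,0,0,0]]

```text
time: 20.1
tool_pos: [0.4761, 0.0801, 0.3883]
tool_rot: [-0.459, 0.77, 0.392, -0.206]
contact_force: [-0.2, 0.2, 0.2]
gripper_width: 0.005
```

```bash
python3 - <<'E'
from h import *
s=state();M=rot(s['tool_rot']).as_matrix();a=M[:,1];print(s['tool_pos'],'tip',s['tool_pos']+.073*a,s['contact_force'])
cv2.imwrite('pics/w22.png',grab_frame('wrist'))
g=grab_frame('side');crop(g,200,80,130,150,5,'s22')
E
```

```text
[0.47606679 0.08011474 0.38829993] tip [0.50629728 0.06035217 0.32486052] [-0.21150258  0.20470405  0.22924558]
```

View pics/w22.png

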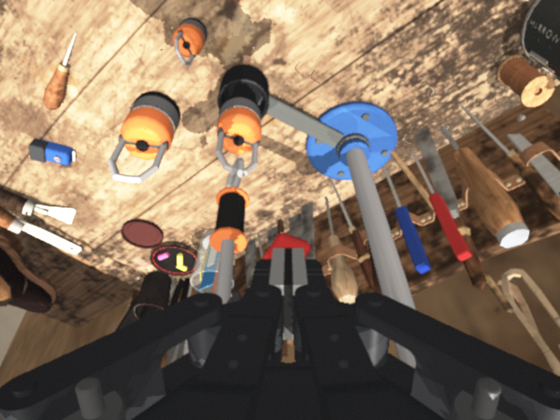

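View pics/s22.png

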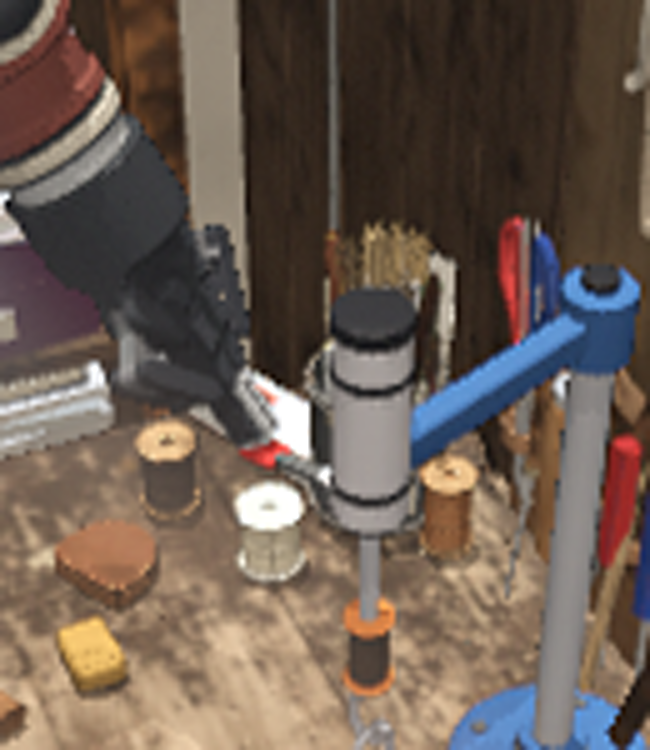

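>>> carry_out:
  rows:
    - [[0,0,0,0,0,-0.12,0],[0,0,0,0,0,-0.12,0],[0,0,0,0,0,0,0]]

```text
time: 20.5
tool_pos: [0.4762, 0.0802, 0.3794]
tool_rot: [-0.459, 0.77, 0.392, -0.206]
contact_force: [0.5, -0.1, 0.4]
gripper_width: 0.0
```

>>> carry_out:
  rows:
    - [[0,0,0,0,0,-0.1,0],[0,0,0,0,0,-0.06,0],[0,0,0,0,0,0,0]]

```text
time: 20.8
tool_pos: [0.4765, 0.0801, 0.3748]
tool_rot: [-0.459, 0.77, 0.393, -0.205]
contact_force: [0.4, -0.9, 4.8]
gripper_width: 0.002
```

```bash
python3 - <<'E'
from h import *
s=state();M=rot(s['tool_rot']).as_matrix();a=M[:,1];print(s['tool_pos'],'tip',s['tool_pos']+.073*a,s['contact_force'])
cv2.imwrite('pics/w23.png',grab_frame('wrist'))
g=grab_frame('side');crop(g,200,80,130,150,5,'s23')
E
```

```text
[0.47648108 0.08013059 0.37475271] tip [0.50693117 0.06037176 0.31141725] [ 0.40067751 -0.90116737  4.7505877 ]
```

View pics/s23.png

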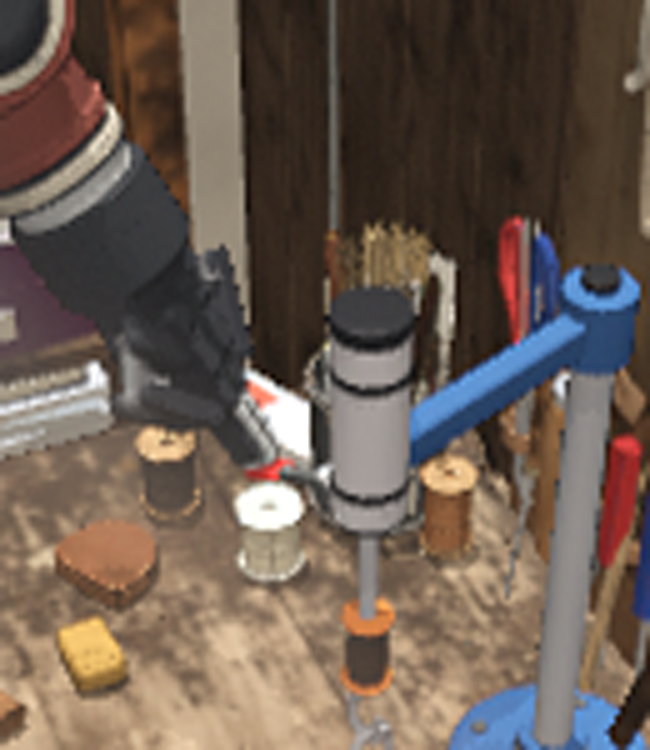

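Contact is stiffening at about the expected bottom height (311 mm). I'll press slightly more to be sure.

>>> carry_out:
  rows:
    - [[0,0,0,0,0,-0.06,0],[0,0,0,0,0,-0.06,0],[0,0,0,0,0,0,0],[0,0,0,0,0,0,0]]

```text
time: 21.3
tool_pos: [0.4769, 0.08, 0.3735]
tool_rot: [-0.458, 0.771, 0.394, -0.203]
contact_force: [-6.9, 0.1, 14.2]
gripper_width: 0.002
```

```bash
python3 - <<'E'
from h import *
s=state();M=rot(s['tool_rot']).as_matrix();a=M[:,1];print(s['tool_pos'],'tip',s['tool_pos']+.073*a,s['contact_force'])
E
```

```text
[0.47686281 0.08003769 0.37350373] tip [0.50758573 0.06022998 0.31031546] [-6.87228847  0.12468225 14.16572333]
```

>>> carry_out:
  rows:
    - [[0,0,0,0,0,0.08,0],[0,0,0,0,0,0.15,0],[0,0,0,-0.1,0.05,0.3,0],[0,0,0,-0.3,0.1,0.4,0],[0,0,0,-0.3,0.2,0.4,0]]

```text
time: 21.8
tool_pos: [0.4475, 0.0942, 0.4217]
tool_rot: [-0.46, 0.77, 0.391, -0.206]
contact_force: [0.7, -0.0, 0.3]
gripper_width: -0.001
```

>>> carry_out:
  rows:
    - [[0,0,0,-0.4,0.3,0.3,0],[0,0,0,-0.4,0.3,0.3,0],[0,0,0,-0.3,0.3,0.2,0],[0,0,0,0,0,0,0]]

```text
time: 22.2
tool_pos: [0.4034, 0.1314, 0.4557]
tool_rot: [-0.459, 0.769, 0.394, -0.205]
contact_force: [0.8, 0.3, 0.9]
gripper_width: 0.001
```

```bash
python3 - <<'E'
from h import *
s=state();print(s['tool_pos'],s['contact_force'])
cv2.imwrite('pics/w24.png',grab_frame('wrist'))
g=grab_frame('side');cv2.imwrite('pics/s24f.png',g);crop(g,200,110,130,150,5,'s24')
g=grab_frame('top');cv2.imwrite('pics/t24f.png',g);crop(g,180,120,150,120,5,'t24')
E
```

```text
[0.40341352 0.13136312 0.45573949] [0.80442243 0.33790492 0.88924453]
```

View pics/s24.png

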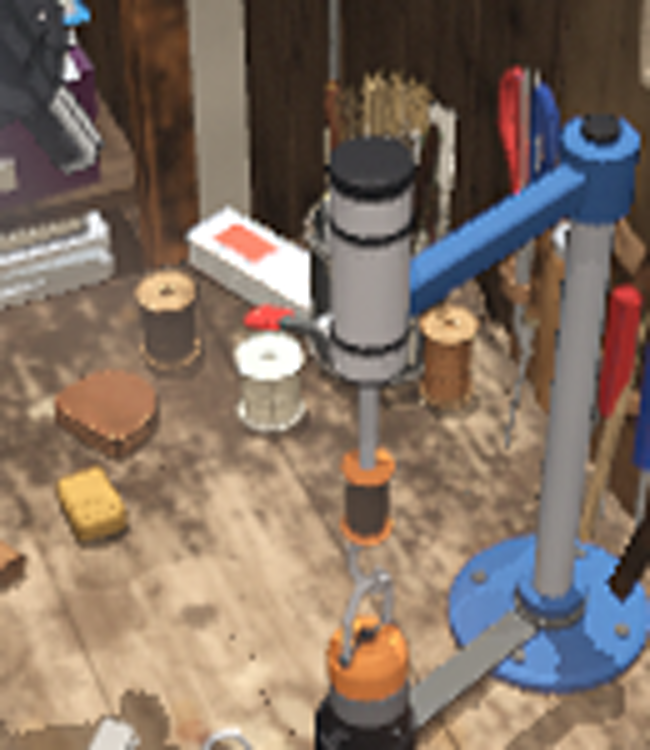

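View pics/t24.png

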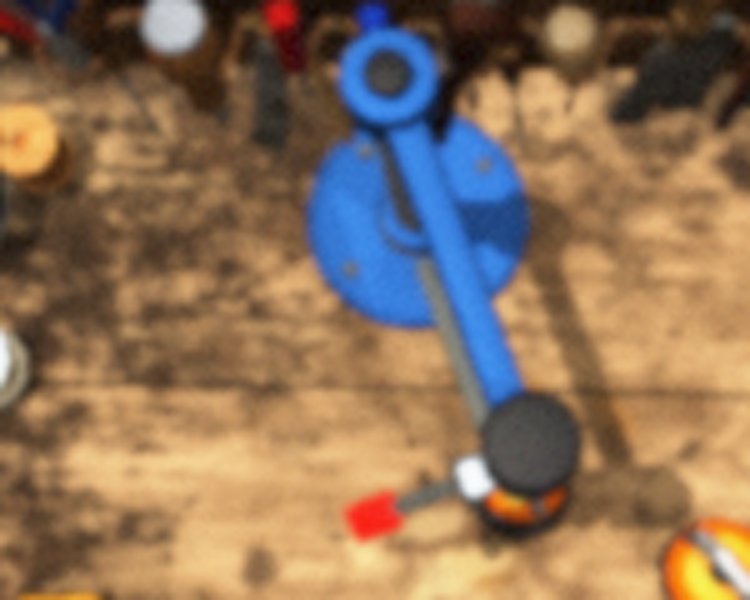

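View pics/w24.png

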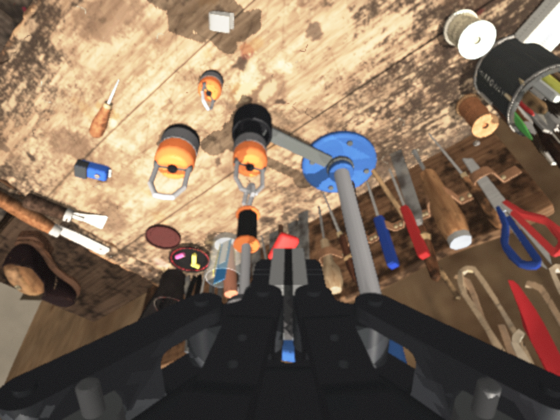

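```bash
python3 - <<'E'
from h import *
S=cam('side');T=cam('top')
print(tri([(S,(253,173.6)),(T,(254.8,223))]))
for z in(.058,.078,.118,.166,.208,.252): print(z,(proj(S,[.5345,-.0125,z])-[200,110])*5, (proj(S,[.534,-.014,.044])-[200,110])*5)
g=grab_frame('side');crop(g,240,180,80,90,7,'s25')
import pickle
a=cv2.imread('pics/side0.png');print('diff bystanders');
b=g
for n,p in dict(wax=(218,211),awl=(243,325),trim=(277,357),clip=(222,259),spool=(253,186)).items():
    x,y=p;print(n,np.abs(a[y-12:y+12,x-12:x+12].astype(int)-b[y-12:y+12,x-12:x+12]).mean())
E
```

```text
(array([0.50735264, 0.05641145, 0.30557507]), [array([ 0.4, -0. ]), array([-0.2,  0.5])])
0.058 [[363.81648473 699.52275601]] [[363.84313076 716.59798255]]
0.078 [[364.12313614 677.68052207]] [[363.84313076 716.59798255]]
0.118 [[364.75923923 632.3720454 ]] [[363.84313076 716.59798255]]
0.166 [[365.56547213 574.94555355]] [[363.84313076 716.59798255]]
0.208 [[366.31261788 521.72775635]] [[363.84313076 716.59798255]]
0.252 [[367.14087991 462.73222541]] [[363.84313076 716.59798255]]
diff bystanders
wax 14.33912037037037
awl 3.6793981481481484
trim 3.459490740740741
clip 42.27488425925926
spool 14.99537037037037
```

View pics/s25.png

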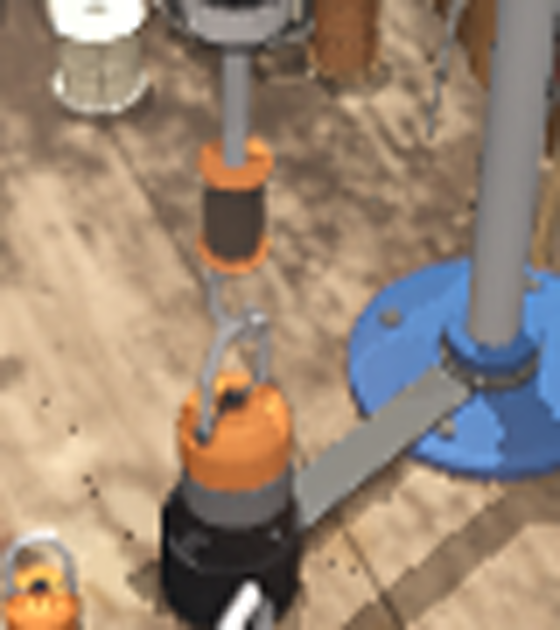

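View pics/s24f.png

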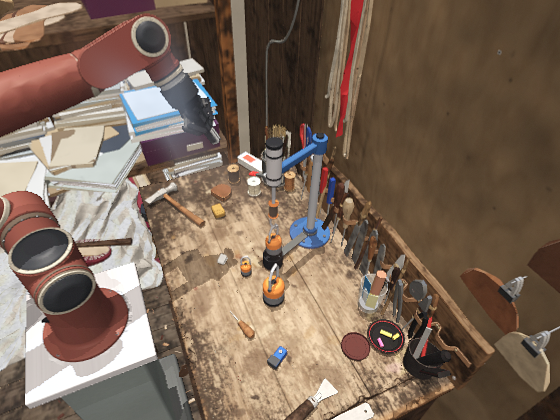

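>>> carry_out:
  rows:
    - [[0,0,0,0,0,0,0],[0,0,0,0,0,0,0],[0,0,0,0,0,0,0],[0,0,0,0,0,0,0],[0,0,0,0,0,0,0]]

```text
time: 22.9
tool_pos: [0.4043, 0.1301, 0.4541]
tool_rot: [-0.459, 0.77, 0.392, -0.206]
contact_force: [0.2, 0.2, 0.6]
gripper_width: 0.001
```

>>> carry_out:
  rows:
    - [[0,0,0,0,0,0,0],[0,0,0,0,0,0,0],[0,0,0,0,0,0,0],[0,0,0,0,0,0,0],[0,0,0,0,0,0,0]]

```text
time: 23.4
tool_pos: [0.4042, 0.1302, 0.4541]
tool_rot: [-0.459, 0.77, 0.392, -0.206]
contact_force: [-0.2, 0.3, 0.4]
gripper_width: 0.001
```

```bash
python3 - <<'E'
from h import *
from plant import job_done
g=[grab_frame('side')[220:265,255:290].astype(int) for _ in range(4)]
print([np.abs(x-g[0]).mean() for x in g], state()['time'])
print(job_done())
E
```

```text
[np.float64(0.0), np.float64(0.5373544973544974), np.float64(0.5053968253968254), np.float64(0.5242328042328043)] 23.6
the job is handed in; nothing more can be done
None
```

The sander is hanging on the balancer with the lock lever down, and I handed the job in at 23.6 s. No verdict was reported.

**What I did:** I took the handle leaning about 44° and pulled the rod down roughly 70 mm. I swung the jib about 57°, passing the hook tip between the bail's legs and under its bar. I then eased the rod back up until it met its stop, let go, and pressed the lever with closed fingertips until it resisted at 14 N with the tips at about 310 mm.

**What the last checks showed:**
- **Sander height:** its top sits where the camera model puts a foot 58 mm above the bench, so it is clear of the cup.
- **Hook and lever:** the handle is at its home height. The lever pad measured about 306 mm, against 311 mm expected fully down. I put the 5 mm down to image error.
- **Stillness:** frames taken over 0.2 s differed only by image noise.
- **Bystanders:** in the side picture they lie where they started. The changed pixels at the clip look like shadow.

**Two things that did not go exactly as commanded:**
- The rod crept up about 5 mm during the swing, while the arm lagged. I corrected it before the hook reached the bail.
- The force at the wrist rose to about 22 N when the hook first met its home stop. I backed off before letting go.

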